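# Load two workpieces through the ports of a temperature soak box

## Task

Load the silver finned heat sink and the gold-yellow manifold block into the soak box to acclimatise, one through each port: pass each in lengthwise without anything touching the white port panel and without the piece touching the steel shutter, until it lies flat on its lane's rails, straight and wholly inside the box, past the panel. Then, with both inside, slide the shutter fully shut. Leave the red-tagged reject and everything else on the bench where it is, and do not drop either piece.

Things in the scene. Friction and masses are not known exactly. Their poses are not given: they have to be found in the camera images.
- soak_box: Low box, fixed, 340 mm wide (its y), 205 deep (x), clear roof (top 134 mm above bench), sides and back. Origin: on the bench below the middle of the OUTER face of the port panel; x points level into the box through the ports, y left seen from the ports' side, z up. Its x is within 0.4 rad of world x: the ports face the robot. Clear divider at y = 0; back wall inside at x = 199, roof underside z = 128.
- port_panel: White front wall of the box, 6 mm thick (box x 0 to 6), z 20 to 134, with two ports 70 wide x 68 high (z 52 to 120), centred at y = +75 and -75. Its two aluminium shutter guides stand proud to box x = -9 at z 34 to 39 and z 129 to 134, y -170 to +215. Counts as one body with the guides. Origin and axes as the soak box.
- port_left (a point): Centre of the left port's opening (box y = +75, z = 86 mm) at the panel's outer face; axes as the soak box.
- port_right (a point): Centre of the right port's opening (box y = -75, z = 86 mm) at the panel's outer face; axes as the soak box.
- lane_left (a point): Point on the left lane's centre line inside the box, level with the rail tops (box x = 100, y = +75, z = 60 mm). Each lane has two white rails, 8 mm wide, centred 12 mm either side of its centre line, from x = 8 to x = 195; rail tops are 8 mm above the port's sill. Pieces slide on them when pushed. On the rails a piece has its origin at z = 60 mm.
- lane_right (a point): The same for the right lane (box x = 100, y = -75, z = 60 mm).
- shutter (a joint): Steel sheet sliding sideways before the panel (box x -5 to -1). 0 = open, as it starts: its 74 mm wide window (z 47 to 122) stands before the left port, its edge is 2 mm clear of the right port. Slides to the box's -y; 0.075 m = shut, at a stop. Friction about 2 N; stays where left.
- shutter_grip (a point): Middle of the shutter's upright red grip, a bar 30 mm (box x -47 to -17) by 14 (y) by 66 high (z 58 to 124). Shutter open: box x = -32, y = +176, z = 91; it moves with the shutter, to y = +101 when shut. Can be pushed from its +y side or pinched from above across its 14 mm.
- heat_sink: Workpiece: bare silver aluminium heat sink with lengthwise fins up, 150 mm long (its x), 44 mm wide (y), 36 mm high, 0.17 to 0.32 kg, acts as a solid block. Origin: centre of its underside, z up. Lies flat on the bench at the start; either end may go in first.
- manifold: Workpiece: gold-yellow anodised manifold block, four dark holes on top, 130 mm long (its x), 42 mm wide (y), 40 mm high, 0.2 to 0.4 kg. Origin: centre of its underside, z up. Lies flat on the bench; either end may go in first.
- reject: Bystander: a rejected heat sink, same size and axes as the good one but with a red tag band round its middle. Leave it.
- v_block: Bystander: dark steel V-block, 50 x 44 x 42 mm, origin at the centre of its underside.
- ring_gauge: Bystander: steel ring gauge lying flat, 62 mm diameter, 24 mm high, origin at the centre of its underside.
- cleaner_bottle: Bystander: white bottle with green label and blue cap, 52 mm diameter, 150 mm tall, origin at the centre of its underside.
- indicator_stand: Bystander: dial indicator on a dark magnetic base 58 x 50 x 55 mm, column 190 mm high; the 52 mm dial hangs out 70 mm to the stand's +y at 114 to 166 mm height. Origin at the centre of the base's underside.
- try_square: Bystander: steel try square lying flat, dark stock 100 x 22 x 18 mm along its x, thin blade 28 mm wide reaching to 91 mm on its +y, origin near its middle.
- caliper: Bystander: digital caliper lying flat along its x, 235 mm long, about 80 mm over the jaws, 14 mm high, origin near its middle.
There are look-alikes about, which are no part of the job. Several things have the shape of the manifold; the one meant has the colours described above.

How it is judged:
On the way:
1. both workpieces lie wholly inside the box on the rails, one in each lane, with the shutter still open (under 20 mm of travel) (((x of heat_sink in the frame of soak_box above 0.081 m and y of heat_sink in the frame of soak_box between 0.06 and 0.09 m and z of heat_sink in the frame of soak_box between 0.056 and 0.064 m and angle between the x axis of each of heat_sink, manifold and the x axis of soak_box, either way round below 0.12 rad and angle between each of heat_sink, manifold's own z axis and vertical below 0.06 rad and x of manifold in the frame of soak_box above 0.071 m and y of manifold in the frame of soak_box between -0.09 and -0.06 m and z of manifold in the frame of soak_box between 0.056 and 0.064 m) or (x of heat_sink in the frame of soak_box above 0.081 m and y of heat_sink in the frame of soak_box between -0.09 and -0.06 m and z of heat_sink in the frame of soak_box between 0.056 and 0.064 m and angle between the x axis of each of heat_sink, manifold and the x axis of soak_box, either way round below 0.12 rad and angle between each of heat_sink, manifold's own z axis and vertical below 0.06 rad and x of manifold in the frame of soak_box above 0.071 m and y of manifold in the frame of soak_box between 0.06 and 0.09 m and z of manifold in the frame of soak_box between 0.056 and 0.064 m)) and value of joint shutter below 0.02 m), for 0.2 s.
At the end, for the whole second after the job is handed in: One piece in each lane, either way round: all of it behind the panel, within 15 mm of its lane's centre line, on the rails (origin 56 to 64 mm high), level within 0.06 rad, within 0.12 rad of the box's x, at rest; shutter shut (joint above 0.070); bystanders in place (((x of heat_sink in the frame of soak_box above 0.081 m and y of heat_sink in the frame of soak_box between 0.06 and 0.09 m and z of heat_sink in the frame of soak_box between 0.056 and 0.064 m and angle between the x axis of each of heat_sink, manifold and the x axis of soak_box, either way round below 0.12 rad and angle between each of heat_sink, manifold's own z axis and vertical below 0.06 rad and x of manifold in the frame of soak_box above 0.071 m and y of manifold in the frame of soak_box between -0.09 and -0.06 m and z of manifold in the frame of soak_box between 0.056 and 0.064 m) or (x of heat_sink in the frame of soak_box above 0.081 m and y of heat_sink in the frame of soak_box between -0.09 and -0.06 m and z of heat_sink in the frame of soak_box between 0.056 and 0.064 m and angle between the x axis of each of heat_sink, manifold and the x axis of soak_box, either way round below 0.12 rad and angle between each of heat_sink, manifold's own z axis and vertical below 0.06 rad and x of manifold in the frame of soak_box above 0.071 m and y of manifold in the frame of soak_box between 0.06 and 0.09 m and z of manifold in the frame of soak_box between 0.056 and 0.064 m)) and linear speed of each of heat_sink, manifold below 0.01 m/s and value of joint shutter above 0.07 m and velocity of joint shutter below 0.01 m/s); the robot touches nothing.
It fails at once if anything (piece, finger or arm) touches the white port panel with more than 1 N (contact force between port_panel and anything else above 1 N).
It fails at once if a workpiece touches the shutter with more than 1 N (contact force between any of heat_sink, manifold and shutter above 1 N).
It fails at once if a workpiece is dropped (faster than 0.5 m/s with no finger on it) ((linear speed of heat_sink above 0.5 m/s and contact force between heat_sink and the fingers below 0.1 N) or (linear speed of manifold above 0.5 m/s and contact force between manifold and the fingers below 0.1 N)).
It fails at once if a bystander is moved by more than 15 mm (distance of any of reject, v_block, ring_gauge, cleaner_bottle, indicator_stand, caliper, try_square from where it was at the start of the episode above 0.015 m).
It fails at once if the bottle or the indicator stand is tipped by more than 0.2 rad (angle between any of cleaner_bottle, indicator_stand's own z axis and vertical above 0.2 rad).
It also fails if it takes over 72 s, if anything falls off the work surface, if the arm or the gripper's body presses on something with over 40 N, if the wrist force passes 120 N, or if a joint passes its speed limit or range.

## Robot

A 6-joint arm with a two-finger parallel gripper is mounted at the origin on the work surface. World frame = base frame: x ahead of the robot, y to its left, z up, the work surface at z = 0. Lengths are in m, angles in rad, forces in N, time in s.
With the tool pointing down it reaches from about 0.25 to 0.8 m from the base axis. Payload 3.9 kg.
Tool frame: the origin (TCP) lies on the mounting face of the last link; the fingertips stand 173 mm ahead of it and the grasp point (between the pads) lies 155 mm ahead of it (r.tip_extent is the distance from the TCP to the fingertips, in m); z points along the fingers, y is the line along which they close (so a half turn about z gives the same grasp; the last joint's range is limited). The gripper opens to 85 mm and grips with 20 to 120 N. Pads are 22 mm wide; open, the fingers measure 114 mm over their backs; the gripper's body (76 mm by 85 mm) begins 54 mm behind the grasp point. The pads swing forward as they close: fully open they stand 13 mm farther back than shut.
Start: joints at [0, 0.26, -0.138, 1.173, 0, 1.571], TCP at [0.525, 0, 0.405] pointing down, gripper open.
Joint ranges: [-2.78, 2.78], [-0.83, 1.72], [-1.28, 1.37], [-1.9, 2.12], [-1.57, 1.48], [-3.14, 3.14]. Speed limits (rad/s): [2.57, 2.57, 3.14, 3.14, 3.14, 3.14].

## Interface

Orientations are given as a 3x3 rotation matrix whose columns are the frame's x, y, z axes.
In Python, from rig import r gives the robot as it stands. The module is installed in compiled form; this text tells all that it offers.
- The arm moves only by the shell command python3 -m pendant 'ROWS' [OPENING]. ROWS is a JSON object of lists of equal length, an entry for each row: "offset": the shift along the tool's x, y, z in cm, a list of three; "turn": the turn, a rotation vector about the tool's x, y, z in rad, a list of three. In form: {"offset": [[x, y, z], ...], "turn": [[ax, ay, az], ...]}. A call has 1 to 5 rows; each row shifts and turns the commanded pose from where the row before left it, along the tool's axes as they then stand; what a row does not reach is not made up. A row lasts 1/8 s, in which the tool goes at most 62.5 mm and 10.7 degrees, less where a joint would pass 70% of its speed; a pose out of reach is approached as far as the arm can. A call with a gripper value outside its range is refused whole. OPENING is the closure in counts, from 0 (fully open) to 255 (shut), set as the call begins (- or left out, the last holds). The fingers move at their own pace and stop on an object; the grip force is fixed at half the most. Time passes only in rows, so rows that do not move let the fingers close. It gives the time, the measured TCP pose, the force, the opening and the grip force at its end, in the units of the state.
- r.get_state(): the state, without advancing time (a new reading comes with each control period).
- r.grab_frame(name): name is "scene" or "side" or "wrist"; returns a dict with "pixels" (400x640x3 uint8, red, green, blue), "fx", "fy", "cx", "cy" (pixels), "pose" (4x4, takes a point from camera to world coordinates); the wrist camera has in their place "T_tool_cam" (4x4, takes a point from camera to tool coordinates, whose origin is the TCP and whose axes are the flange's). Camera axes: x right, y down, z forward; pixel columns grow to the right and rows downward; lengths in m; the calibration is good to about 2 mm. A picture is of the moment at which its call begins: read the wrist's pose just before it. There is no depth.
- r.sign_off(): hands the job in; it is judged then, once.
The state is a dict: "time": time; "joint_pos": joint angles; "qvel": joint speeds; "tau": joint torques, N m; "tool_pos": TCP position; "eef_rot": TCP orientation; "force": force on the tool from outside, world axes, zero at the start; "moment": the same for the moment, N m; "opening": finger opening in m; "gripper_force": force on a finger pad.
Only numpy, scipy, OpenCV 4.12 (cv2) and the standard library are available. Lean on these libraries where they do the work, as an engineer would, in place of code of your own. Each camera call takes 0.05 s, during which the arm holds its last target. There are 200 camera calls.

## Working session

There is one attempt and no reset: what is moved stays moved. The work goes in short steps, Python scripts to look and compute and a shell command to move; the robot and the scene stay as the last step left them, time stands still between calls to the robot, and variables do not carry over. Pictures are saved under pics/ and viewed, at most 11 in all, crops included, and the job is handed in when it is done.

```bash
mkdir -p pics; python3 - <<'E'
from rig import r
import cv2,numpy as np
for n in ["scene","side"]:
    f=r.grab_frame(n); cv2.imwrite(f"pics/{n}0.png",f["pixels"][:,:,::-1]); np.savez(f"{n}0.npz",**f)
    print(n,f["fx"],f["cx"],f["cy"],np.round(f["pose"],3).tolist())
s=r.get_state();print(s)
E
```

```text
scene 392.01402357884194 316.71126243249915 199.36429462296678 [[-0.786, 0.498, -0.365, 0.976], [0.617, 0.618, -0.486, 0.607], [-0.016, -0.608, -0.794, 1.121], [0.0, 0.0, 0.0, 1.0]]
side 407.90199551443243 311.9386115720845 198.6107590419869 [[0.72, -0.522, 0.457, -0.102], [-0.694, -0.546, 0.469, -0.664], [0.005, -0.655, -0.756, 1.098], [0.0, 0.0, 0.0, 1.0]]
{'time': 0.1, 'joint_pos': array([-1.87220950e-05,  2.60612677e-01, -1.39229498e-01,  1.17271818e+00,
        3.05167763e-06,  1.57078366e+00]), 'qvel': array([-0.00172505, -0.00200667,  0.00344728,  0.0003129 , -0.00055826,
       -0.00152488]), 'tau': array([ 1.30990822e-03, -4.06508374e+01,  2.54527545e+01,  1.01374229e-02,
        8.82594691e-05,  5.67244470e-06]), 'tool_pos': array([ 5.24691473e-01, -9.37472700e-06,  4.03954840e-01]), 'eef_rot': array([[ 6.05910972e-06,  9.99998444e-01, -1.76403198e-03],
       [ 1.00000000e+00, -6.05367762e-06,  3.08470401e-06],
       [ 3.07402033e-06, -1.76403200e-03, -9.99998444e-01]]), 'force': array([ 0.37380297, -0.61711697, -0.16699338]), 'moment': array([-0.01597274,  0.00516847, -0.00695912]), 'gripper_force': 0.0, 'opening': 0.08554331631103249}
```

View pics/scene0.png

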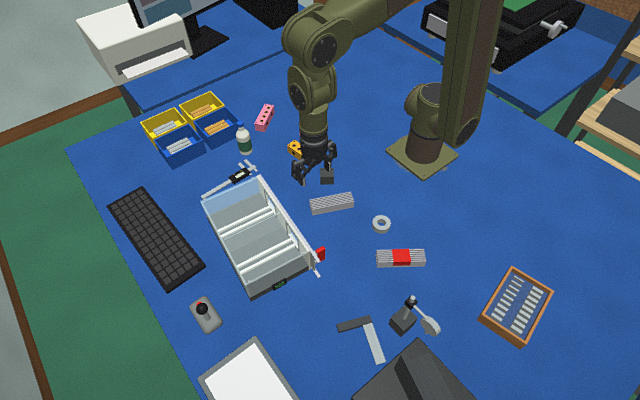

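View pics/side0.png

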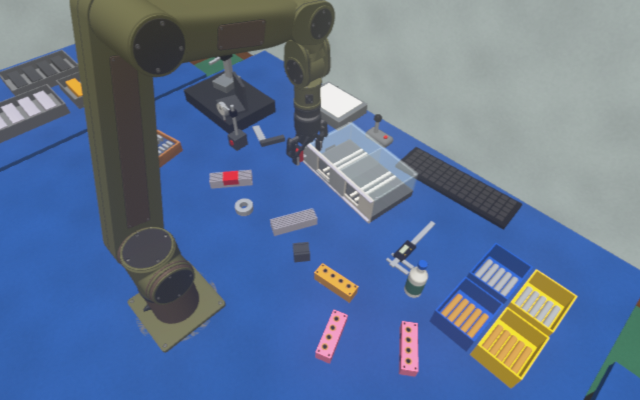

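The scene view shows the heat sink at (332,203), the reject with its red band at (401,258), the gold manifold partly hidden at (297,148), a pink block at (264,117) and the box near (260,235). In the side view the heat sink is at (294,221), the reject at (230,179), the gold manifold at (336,281), and two pink look-alikes at (331,335) and (409,348). Only the silver untagged piece and the gold-yellow one fit the description, so I'll confirm them in a crop.

```bash
cat > h.py <<'E'
import numpy as np,cv2
from rig import r
def load(n): return dict(np.load(n))
def cast(f,px,z,T=None):
    T=f["pose"] if T is None else T
    px=np.atleast_2d(np.array(px,float))
    d=np.c_[(px[:,0]-f["cx"])/f["fx"],(px[:,1]-f["cy"])/f["fy"],np.ones(len(px))]@T[:3,:3].T
    return T[:3,3]+d*((z-T[2,3])/d[:,2])[:,None]
def proj(f,P,T=None):
    T=f["pose"] if T is None else T
    p=(np.atleast_2d(P)-T[:3,3])@T[:3,:3]
    return np.c_[f["fx"]*p[:,0]/p[:,2]+f["cx"],f["fy"]*p[:,1]/p[:,2]+f["cy"]]
def wrist():
    s=r.get_state(); f=r.grab_frame("wrist")
    T=np.eye(4);T[:3,:3]=s["eef_rot"];T[:3,3]=s["tool_pos"]
    f["pose"]=T@f["T_tool_cam"]; return f
def blob(f,lo,hi,z,near=None,amin=60):
    "HSV mask -> list of (area, pixel, world centre at z, length, width, yaw)"
    m=cv2.inRange(cv2.cvtColor(f["pixels"],cv2.COLOR_RGB2HSV),lo,hi)
    m=cv2.morphologyEx(m,cv2.MORPH_CLOSE,np.ones((5,5)))
    out=[]
    for c in cv2.findContours(m,cv2.RETR_EXTERNAL,cv2.CHAIN_APPROX_NONE)[0]:
        if cv2.contourArea(c)<amin: continue
        w=cast(f,c[:,0,:],z)[:,:2]
        R=cv2.minAreaRect((w*1000).astype(np.float32)); b=cv2.boxPoints(R)
        e=[b[1]-b[0],b[2]-b[1]]; e=max(e,key=np.linalg.norm); y=np.arctan2(e[1],e[0]); y=(y+np.pi/2)%np.pi-np.pi/2
        out.append((cv2.contourArea(c),c[:,0].mean(0).round(),np.round(R[0]),np.round(sorted(R[1])),round(float(y),3)))
    return out
E
python3 - <<'E'
from h import *
f=load("side0.npz"); im=f["pixels"]
c=im[115:345,200:430]; cv2.imwrite("pics/crop1.png",cv2.resize(c[:,:,::-1],None,fx=2.6,fy=2.6,interpolation=cv2.INTER_CUBIC))
hsv=cv2.cvtColor(im,cv2.COLOR_RGB2HSV)
print(hsv[281,330],hsv[221,294],hsv[260,250])
for o in blob(f,(12,120,170),(28,255,255),.04): print("gold",o)
for o in blob(f,(0,0,130),(180,60,255),.036): print("silver",o)
w=load("scene0.npz")
for o in blob(w,(0,0,130),(180,60,255),.036): print("sil scene",o)
print(np.round(load("side0.npz")["pose"][:3,3],3), wrist()["T_tool_cam"].round(3).tolist())
E
```

```text
[ 20 167 235] [127  20 170] [109 172 176]
gold (877.5, array([465., 315.]), array([ 549., -603.]), array([82., 95.]), -1.562)
gold (5043.0, array([528., 324.]), array([ 663., -733.]), array([123., 331.]), -0.001)
gold (507.0, array([336., 280.]), array([ 371., -281.]), array([ 41., 129.]), -1.418)
gold (144.5, array([75., 86.]), array([ 237., 1199.]), array([ 46., 152.]), -1.569)
silver (420.5, array([464., 315.]), array([ 551., -602.]), array([89., 99.]), 1.57)
silver (873.5, array([535., 303.]), array([ 727., -724.]), array([ 93., 109.]), -1.562)
silver (684.5, array([496., 277.]), array([ 723., -603.]), array([78., 98.]), 1.57)
silver (475.0, array([407., 269.]), array([ 548., -402.]), array([ 63., 130.]), -1.366)
silver (123.0, array([422., 233.]), array([ 698., -355.]), array([ 16., 120.]), 0.043)
silver (681.0, array([293., 221.]), array([429., -34.]), array([ 68., 151.]), -0.437)
silver (203.0, array([243., 206.]), array([347., 128.]), array([59., 70.]), 0.808)
silver (334.0, array([231., 180.]), array([395., 266.]), array([ 74., 148.]), -0.648)
silver (127.5, array([167., 144
[... 1778 characters left out ...]
49., 90.]), 0.008)
sil scene (144.0, array([242., 135.]), array([ 507., -503.]), array([52., 87.]), 1.328)
sil scene (122.5, array([164., 127.]), array([ 734., -739.]), array([41., 90.]), -0.021)
sil scene (445.5, array([631.,  94.]), array([-945.,  312.]), array([103., 258.]), 0.446)
sil scene (78.5, array([554.,  24.]), array([-1195.,  -187.]), array([ 93., 109.]), -0.327)
sil scene (63.0, array([305.,   2.]), array([ -332., -1196.]), array([81., 82.]), -0.699)
sil scene (16728.5, array([100.,  41.]), array([  879., -1544.]), array([1108., 1285.]), -0.699)
[-0.102 -0.664  1.098] [[0.001, -0.963, -0.27, 0.068], [1.0, 0.001, 0.001, 0.001], [-0.001, -0.27, 0.963, 0.031], [0.0, 0.0, 0.0, 1.0]]
```

View pics/crop1.png

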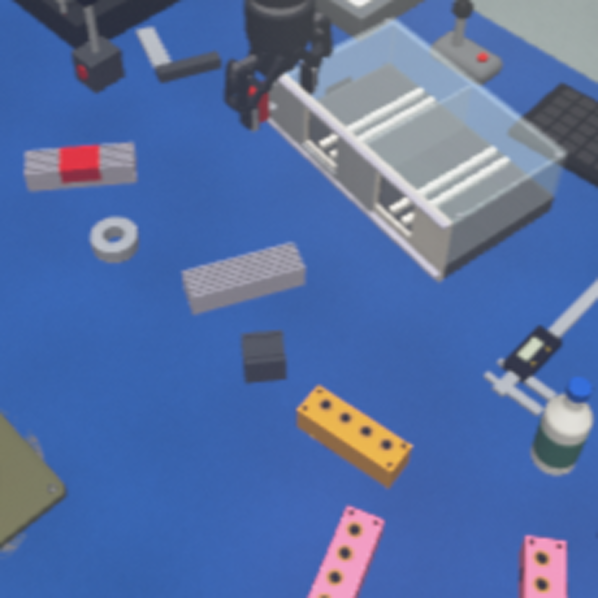

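Crop confirms: untagged silver heat sink, at crop (243,275), and gold manifold, at (355,435); the pink blocks are look-alikes. Next I'll measure the box from the rails and the panel edges.

```bash
python3 - <<'E'
from h import *
f=load("scene0.npz"); im=f["pixels"]
c=im[165:305,190:340]; cv2.imwrite("pics/crop2.png",cv2.resize(c[:,:,::-1],None,fx=4,fy=4,interpolation=cv2.INTER_CUBIC))
s=load("side0.npz")
o=lambda p:(np.array(p)/2.6+[200,115])
for n,z,p in [("railL",.06,[(325,140),(420,92)]),("railL2",.06,[(333,148),(432,100)]),("railR",.06,[(393,198),(493,152)]),("railR2",.06,[(405,210),(505,162)]),("top",.134,[(285,78),(450,220)]),("bot",.02,[(440,277)])]:
    print(n,cast(s,o(p),z)[:,:2].round(3).tolist())
E
```

```text
railL [[0.658, 0.049], [0.827, 0.024]]
railL2 [[0.655, 0.031], [0.826, 0.0]]
railR [[0.646, -0.089], [0.808, -0.126]]
railR2 [[0.642, -0.114], [0.805, -0.149]]
top [[0.649, 0.12], [0.616, -0.201]]
bot [[0.618, -0.2]]
```

View pics/crop2.png

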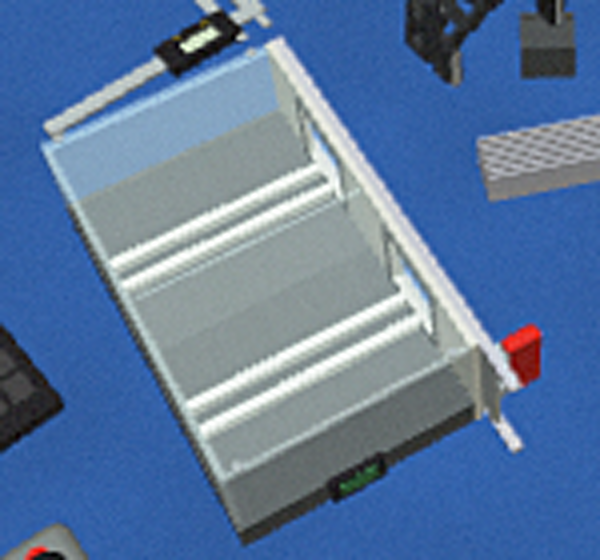

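```bash
python3 - <<'E'
from h import *
s=load("scene0.npz")
o=lambda p:(np.array(p)/4+[190,165])
for n,z,p in [("R1",.06,[(325,168),(115,265)]),("R2",.06,[(337,188),(125,287)]),("L1",.06,[(405,298),(190,408)]),("L2",.06,[(422,320),(205,430)]),("frontTopOuter y-170,y215",.134,[(281,40),(522,382)]),("back roof",.134,[(43,147),(225,480)]),("front low guide end y215",.034,[(520,448)])]:
    P=cast(s,o(p),z)[:,:2]; d=P[-1]-P[0]
    print(n,P.round(3).tolist(),np.arctan2(d[1],d[0]).round(3))
E
```

```text
R1 [[0.627, -0.113], [0.814, -0.138]] -0.137
R2 [[0.631, -0.089], [0.818, -0.115]] -0.137
L1 [[0.649, 0.033], [0.833, 0.01]] -0.124
L2 [[0.651, 0.058], [0.834, 0.033]] -0.134
frontTopOuter y-170,y215 [[0.605, -0.196], [0.648, 0.181]] 1.458
back roof [[0.815, -0.22], [0.853, 0.114]] 1.457
front low guide end y215 [[0.651, 0.181]] 0.0
```

Box fit: origin about (0.632, −0.029), yaw about −0.121. The heat sink will go left and the manifold right, and I'll start with a close look at the heat sink.

```bash
cat >> h.py <<'E'
from scipy.spatial.transform import Rotation as Ro
BO=np.array([.632,-.029]);BY=-.121
def bx(x,y,z,O=None):
    c,s=np.cos(BY),np.sin(BY); return np.array([BO[0]+c*x-s*y,BO[1]+s*x+c*y,z])
def tobox(P):
    c,s=np.cos(BY),np.sin(BY); d=np.array(P[:2])-BO; return np.array([c*d[0]+s*d[1],-s*d[0]+c*d[1]]).round(4)
def plan(G,yaw,tilt,L=.155):
    "offset rows first, then turn rows (both in tool axes)"
    st=r.get_state(); R=st["eef_rot"]
    z=np.array([np.cos(yaw)*np.sin(tilt),np.sin(yaw)*np.sin(tilt),-np.cos(tilt)]); y=np.array([-np.sin(yaw),np.cos(yaw),0])
    Rt=np.c_[np.cross(y,z),y,z]; T=np.array(G)-L*z
    print("offset cm",(R.T@(T-st["tool_pos"])*100).round(2),"turn",Ro.from_matrix(R.T@Rt).as_rotvec().round(4),"offset after turn",(Rt.T@(T-st["tool_pos"])*100).round(2),"t",st["time"])
def where():
    st=r.get_state();g=st["tool_pos"]+.155*st["eef_rot"][:,2]; print("grasp",g.round(4),"box",tobox(g),"open",st["opening"],"gf",st["gripper_force"],"F",st["force"].round(1),"t",st["time"],"q",st["joint_pos"].round(2))
E
python3 -c "
from h import *
plan([.40,0,.19],-.433,0)"
```

```text
offset cm [  0.   -12.46   5.92] turn [-1.4000e-03 -9.0000e-04 -1.1378e+00] offset after turn [11.32 -5.23  5.9 ] t 0.15
```

```bash
python3 -m pendant '{"offset":[[0,-4,2],[0,-4,2],[0,-4.5,2]],"turn":[[0,0,0],[0,0,0],[0,0,0]]}' 
python3 -m pendant '{"offset":[[0,0,0],[0,0,0],[0,0,0],[0,0,0],[0,0,0]],"turn":[[0,0,-0.163],[0,0,-0.163],[0,0,-0.163],[0,0,-0.163],[0,0,-0.163]]}'
python3 -m pendant '{"offset":[[0,0,0],[0,0,0],[0,0,0]],"turn":[[0,0,-0.163],[0,0,-0.16],[0,0,0]]}'
python3 - <<'E'
from h import *
f=wrist(); where()
cv2.imwrite("pics/w1.png",f["pixels"][:,:,::-1]); np.savez("w1.npz",**f)
for o in blob(f,(0,0,110),(180,60,255),.036,amin=2000): print(o)
E
```

```text
time: 0.52
tool_pos: [0.3988, -0.0, 0.3438]
eef_rot: [[0.0, 1.0, -0.0], [1.0, -0.0, -0.0], [-0.0, -0.0, -1.0]]
force: [0.1, 0.2, 0.3]
opening: 0.0855
gripper_force: 0.0
time: 1.15
tool_pos: [0.3998, -0.0, 0.3445]
eef_rot: [[-0.731, 0.682, -0.001], [0.682, 0.731, 0.0], [0.0, -0.0, -1.0]]
force: [-0.5, 0.8, -0.2]
opening: 0.0853
gripper_force: 0.0
time: 1.52
tool_pos: [0.3998, -0.0, 0.3445]
eef_rot: [[-0.907, 0.421, -0.0], [0.421, 0.907, -0.0], [0.0, -0.0, -1.0]]
force: [-0.4, 0.3, 0.8]
opening: 0.0856
gripper_force: 0.0
grasp [0.3998 0.     0.1896] box [-0.234   0.0008] open 0.08505731957411113 gf 0.0 F [-0.6  0.2 -0.6] t 1.575 q [ 0.    0.09 -0.52  0.96  0.    0.44]
(6266.0, array([313., 219.]), array([438., -22.]), array([ 44., 154.]), -0.434)
(3970.5, array([444.,  75.]), array([360., 139.]), array([58., 62.]), 1.281)
(5343.5, array([586.,  68.]), array([414., 260.]), array([ 69., 118.]), -0.644)
```

View pics/w1.png

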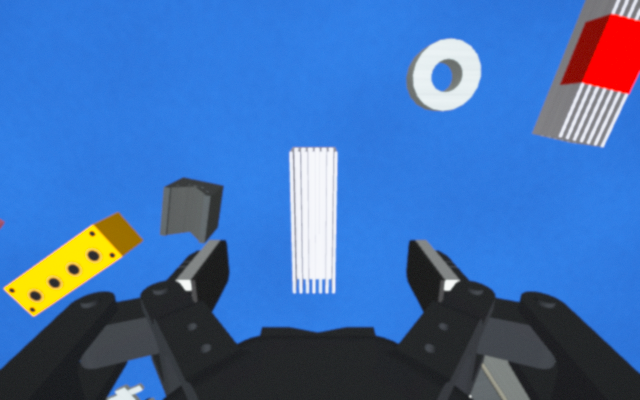

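The wrist view shows the heat sink at (313,219), fins up with no tag, giving centre (0.437,−0.022) and yaw −0.433. The gold manifold is at (70,262). I'll grasp 53 mm behind the heat sink's centre with a 0.35 rad tilt.

```bash
python3 -c "
from h import *
plan([.389,0,.09],-.433,.35)
plan([.389,0,.025],-.433,.35)"
```

```text
offset cm [ 6.29 -0.47 10.9 ] turn [-0.0006 -0.3504 -0.0024] offset after turn [ 9.65 -0.46  8.07] t 1.575
offset cm [ 6.29 -0.47 17.4 ] turn [-0.0006 -0.3504 -0.0024] offset after turn [11.88 -0.46 14.18] t 1.575
```

```bash
python3 -m pendant '{"offset":[[0,0,0],[0,0,0],[4.83,-0.2,4.03],[4.82,-0.26,4.03],[0,0,0]],"turn":[[0,-0.175,0],[0,-0.175,0],[0,0,-0.002],[0,0,0],[0,0,0]]}' 
python3 -c "
from h import *
plan([.389,0,.025],-.433,.35);where()"
```

```text
time: 2.2
tool_pos: [0.3325, 0.0213, 0.231]
eef_rot: [[-0.86, 0.418, 0.294], [0.392, 0.908, -0.146], [-0.328, -0.01, -0.945]]
force: [-0.0, -0.0, -0.5]
opening: 0.0854
gripper_force: 0.0
offset cm [1.31 0.5  5.93] turn [-0.0089 -0.016   0.0051] offset after turn [1.41 0.44 5.91] t 2.2
grasp [ 0.378  -0.0013  0.0845] box [-0.2554 -0.0031] open 0.0853794975067251 gf 0.0 F [-0.  -0.  -0.5] t 2.2 q [ 0.15  0.01 -1.01  0.26 -0.19  0.55]
```

```bash
python3 -m pendant '{"offset":[[0.4,0.25,2.0],[0.5,0.2,2.0],[0,0,0]],"turn":[[-0.004,-0.008,0.003],[-0.004,-0.008,0.002],[0,0,0]]}' 
python3 -c "
from h import *
plan([.389,0,.025],-.433,.35);where()"
```

```text
time: 2.58
tool_pos: [0.3489, 0.0239, 0.1959]
eef_rot: [[-0.846, 0.421, 0.327], [0.396, 0.907, -0.143], [-0.357, 0.008, -0.934]]
force: [-0.5, 0.6, 0.1]
opening: 0.0854
gripper_force: 0.0
offset cm [ 1.53 -0.51  2.12] turn [ 0.0074  0.0152 -0.004 ] offset after turn [ 1.5  -0.48  2.15] t 2.575
grasp [0.3996 0.0017 0.0511] box [-0.2344  0.0024] open 0.08539215331744175 gf 0.0 F [-0.5  0.6  0.1] t 2.575 q [ 0.15  0.11 -1.07  0.08 -0.19  0.55]
```

```bash
python3 -m pendant '{"offset":[[0.8,-0.25,1.05],[0.7,-0.25,1.05],[0,0,0],[0,0,0]],"turn":[[0.007,0.015,-0.004],[0,0,0],[0,0,0],[0,0,0]]}' 
python3 -c "
from h import *
plan([.389,0,.025],-.433,.35);where()"
```

```text
time: 3.08
tool_pos: [0.3404, 0.0223, 0.1714]
eef_rot: [[-0.852, 0.419, 0.313], [0.393, 0.908, -0.143], [-0.344, 0.001, -0.939]]
force: [0.9, -0.6, -0.4]
opening: 0.0859
gripper_force: 0.0
offset cm [-0.    0.02  0.09] turn [0.0014 0.0016 0.0008] offset after turn [-0.    0.02  0.09] t 3.075
grasp [3.889e-01 1.000e-04 2.590e-02] box [-0.2448 -0.0005] open 0.08593081857152406 gf 0.0 F [ 0.9 -0.6 -0.4] t 3.075 q [ 0.15  0.17 -1.12 -0.01 -0.19  0.55]
```

```bash
python3 -m pendant '{"offset":[[0,0,0],[0,0,0],[0,0,0],[0,0,0],[0,0,0]],"turn":[[0,0,0],[0,0,0],[0,0,0],[0,0,0],[0,0,0]]}' 255
python3 -m pendant '{"offset":[[-0.5,0,-1.4],[-0.7,0,-1.9],[-0.7,0,-1.9],[-0.65,0,-1.8],[0,0,0]],"turn":[[0,0,0],[0,0,0],[0,0,0],[0,0,0],[0,0,0]]}'
python3 - <<'E'
from h import *
where()
for n in ["side","wrist"]:
    f=wrist() if n=="wrist" else r.grab_frame(n)
    cv2.imwrite(f"pics/{n}2.png",f["pixels"][:,:,::-1]); np.savez(f"{n}2.npz",**f)
a=cv2.imread("pics/side2.png")[120:300,180:380]; b=cv2.imread("pics/wrist2.png")
cv2.imwrite("pics/c2.png",np.hstack([cv2.resize(a,(400,360)),cv2.resize(b,(400,360))]))
E
```

```text
time: 3.7
tool_pos: [0.3401, 0.0224, 0.1715]
eef_rot: [[-0.853, 0.418, 0.314], [0.393, 0.908, -0.143], [-0.345, 0.001, -0.939]]
force: [-3.9, 1.1, 7.6]
opening: 0.043
gripper_force: 60.1
time: 4.32
tool_pos: [0.3401, 0.0224, 0.2463]
eef_rot: [[-0.852, 0.418, 0.315], [0.393, 0.908, -0.143], [-0.345, 0.002, -0.938]]
force: [0.7, 0.1, -2.8]
opening: 0.0432
gripper_force: 61.7
grasp [3.889e-01 3.000e-04 1.009e-01] box [-2.448e-01 -2.000e-04] open 0.043156796326192154 gf 61.71773314476013 F [ 0.7  0.1 -2.8] t 4.325 q [ 0.15 -0.01 -0.98  0.29 -0.19  0.55]
```

View pics/c2.png

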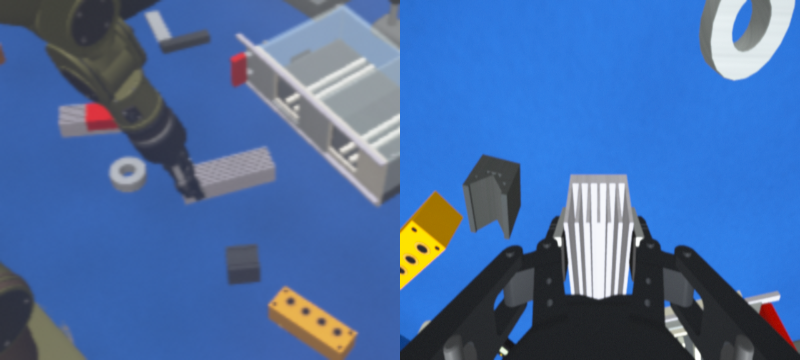

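The heat sink is held (43 mm opening). In the wrist half of the picture its far end is at y≈194 full scale, so I'll check for sag by projection and plan the alignment with the left port.

```bash
python3 - <<'E'
from h import *
f=load("wrist2.npz"); u=np.array([np.cos(-.433),np.sin(-.433)]);n=np.array([-u[1],u[0]])
g=np.array([.3889,.0003])
for dz in (0,-.01,.01):
  print(dz,proj(f,[[*(g+u*.128+n*s),.1115+dz] for s in(.022,-.022)]).round(0).tolist())
hs=f["pixels"][:,:,2].astype(int); print([ (y,f["pixels"][y,318].tolist()) for y in range(180,206,2)])
plan(bx(-.165,.075,.098),BY,.35)
E
```

```text
0 [[350.0, 402.0], [285.0, 402.0]]
-0.01 [[348.0, 386.0], [286.0, 386.0]]
0.01 [[351.0, 420.0], [283.0, 420.0]]
[(180, [51, 123, 227]), (182, [50, 125, 228]), (184, [48, 125, 227]), (186, [49, 125, 227]), (188, [45, 124, 227]), (190, [49, 124, 227]), (192, [57, 125, 225]), (194, [146, 157, 195]), (196, [167, 167, 171]), (198, [169, 168, 172]), (200, [169, 169, 172]), (202, [170, 169, 174]), (204, [171, 171, 176])]
offset cm [-5.29  8.07  2.07] turn [-1.061e-01 -1.000e-04 -2.917e-01] offset after turn [-7.35  5.95  2.82] t 4.425
```

```bash
python3 - <<'E'
from h import *
f=load("wrist2.npz"); u=np.array([np.cos(-.433),np.sin(-.433)]);n=np.array([-u[1],u[0]])
g=np.array([.3889,.0003])
print("wrist rear top (194?)",proj(f,[[*(g-u*.022+n*s),.1115] for s in(.022,-.022)]).round(0).tolist())
s2=load("side2.npz")
for dz in(0,-.01): print(dz,proj(s2,[[*(g+u*.128+n*s),z+dz] for s in(.022,-.022) for z in (.1115,.0755)]).round(1).tolist())
a=s2["pixels"][175:225,260:330]; cv2.imwrite("pics/c3.png",cv2.resize(a[:,:,::-1],None,fx=8,fy=8,interpolation=cv2.INTER_CUBIC))
E
```

```text
wrist rear top (194?) [[375.0, 246.0], [261.0, 246.0]]
0 [[312.3, 192.3], [312.2, 199.5], [316.8, 202.1], [316.7, 209.3]]
-0.01 [[312.3, 194.3], [312.2, 201.5], [316.8, 204.1], [316.6, 211.2]]
```

View pics/c3.png

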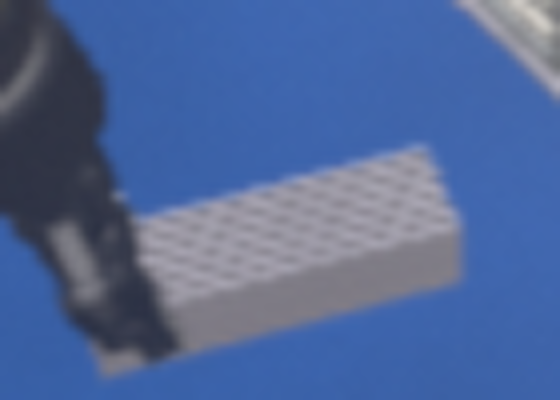

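Heat sink is level to about 3 mm at its far end. I'll turn and move it to stand before the left port.

```bash
python3 -m pendant '{"offset":[[0,0,0],[0,0,0],[-3.7,3,1.4],[-3.65,2.95,1.4],[0,0,0]],"turn":[[-0.053,0,-0.146],[-0.053,0,-0.146],[0,0,0],[0,0,0],[0,0,0]]}'
python3 -m pendant '{"offset":[[0,0,0],[0,0,0]],"turn":[[0,0,0],[0,0,0]]}'
python3 - <<'E'
from h import *
where();plan(bx(-.165,.075,.0955),BY,.35)
f=r.grab_frame("scene"); np.savez("scene3.npz",**f)
g=r.grab_frame("side"); np.savez("side3.npz",**g)
a=cv2.resize(f["pixels"][150:310,220:380],(400,400),interpolation=cv2.INTER_CUBIC);b=cv2.resize(g["pixels"][110:250,240:380],(400,400),interpolation=cv2.INTER_CUBIC)
cv2.imwrite("pics/c4.png",np.hstack([a,b])[:,:,::-1])
E
```

```text
time: 5.05
tool_pos: [0.4287, 0.0735, 0.2442]
eef_rot: [[-0.931, 0.119, 0.344], [0.112, 0.993, -0.04], [-0.347, 0.001, -0.938]]
force: [0.0, 0.7, -2.8]
opening: 0.0431
gripper_force: 62.7
time: 5.3
tool_pos: [0.4232, 0.0713, 0.2433]
eef_rot: [[-0.933, 0.121, 0.338], [0.113, 0.993, -0.043], [-0.34, -0.002, -0.94]]
force: [0.4, -0.5, -2.7]
opening: 0.0431
gripper_force: 62.7
grasp [0.4756 0.0647 0.0975] box [-0.1666  0.0741] open 0.04311089638916293 gf 62.67352223396301 F [ 0.4 -0.5 -2.7] t 5.3 q [ 0.2   0.13 -0.84  0.27 -0.11  0.31]
offset cm [-0.04  0.07  0.24] turn [-0.0016 -0.0026  0.0003] offset after turn [-0.04  0.07  0.24] t 5.3
```

View pics/c4.png

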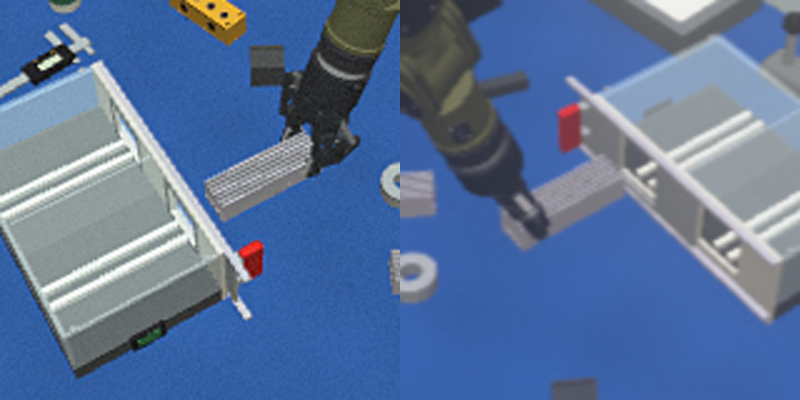

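The picture shows the piece standing before the left port (its front is at (207,195) on the left, (625,170) on the right), with the box clear of the arm. Checking the box fit against this unobstructed side view.

```bash
python3 - <<'E'
from h import *
s=load("side3.npz"); f=load("scene3.npz")
k=140/400
o=lambda p:np.array([240+(p[0]-400)*k,110+p[1]*k]); q=lambda p:np.array([220+p[0]*.4,150+p[1]*.4])
print("side measured",o((570,80)),o((780,260)),o((770,320)),"pred",proj(s,[bx(-.009,.215,.134),bx(-.009,-.17,.134),bx(-.009,-.17,.034)]).round(1).tolist())
print("back roof corner meas",o((714,36)),"pred",proj(s,[bx(.205,.17,.134)]).round(1))
print("scene meas",q((97,63)),q((252,273)),q((247,318)),"pred",proj(f,[bx(-.009,-.17,.134),bx(-.009,.215,.134),bx(-.009,.215,.034)]).round(1).tolist())
print("rail ends side L",o((755,115)),o((765,125)),"pred",proj(s,[bx(.195,.087,.06),bx(.195,.063,.06)]).round(1).tolist())
print("rail ends scene L",q((47,297)),q((55,308)),"pred",proj(f,[bx(.195,.063,.06),bx(.195,.087,.06)]).round(1).tolist())
E
```

```text
side measured [299.5 138. ] [373. 201.] [369.5 222. ] pred [[297.0, 136.1], [369.2, 201.1], [365.8, 220.9]]
back roof corner meas [349.9 122.6] pred [[350.3 120.1]]
scene meas [258.8 175.2] [320.8 259.2] [318.8 277.2] pred [[260.8, 174.4], [321.1, 261.7], [321.4, 277.6]]
rail ends side L [364.25 150.25] [367.75 153.75] pred [[361.1, 147.9], [365.4, 151.4]]
rail ends scene L [238.8 268.8] [242.  273.2] pred [[237.5, 267.0], [240.8, 273.1]]
```

```bash
python3 - <<'E'
from h import *
import h
from scipy.optimize import least_squares
s=load("side3.npz"); f=load("scene3.npz");s0=load("scene0.npz")
k=140/400
o=lambda p:np.array([240+(p[0]-400)*k,110+p[1]*k])-[1.2,1]; q=lambda p:np.array([220+p[0]*.4,150+p[1]*.4]); c=lambda p:np.array(p)/4+[190,165]
D=[(s,o((570,80)),(-.009,.215,.134)),(s,o((780,260)),(-.009,-.17,.134)),(s,o((770,320)),(-.009,-.17,.034)),(s,o((714,36)),(.205,.17,.134)),(s,o((755,115)),(.195,.087,.06)),(s,o((765,125)),(.195,.063,.06)),
(f,q((97,63)),(-.009,-.17,.134)),(f,q((252,273)),(-.009,.215,.134)),(f,q((247,318)),(-.009,.215,.034)),(s0,c((115,265)),(.195,-.087,.06)),(s0,c((125,287)),(.195,-.063,.06)),(s0,c((190,408)),(.195,.063,.06)),(s0,c((205,430)),(.195,.087,.06)),(s0,c((43,147)),(.205,-.17,.134)),(s0,c((225,480)),(.205,.17,.134))]
def F(p):
    h.BO=np.array(p[:2]);h.BY=p[2]; return np.concatenate([proj(a,[bx(*P)])[0]-m for a,m,P in D])
R=least_squares(F,[.632,-.029,-.121],loss="soft_l1"); print(R.x.round(4)); print(R.fun.reshape(-1,2).round(1).tolist())
E
```

```text
[ 0.6324 -0.0342 -0.1038]
[[-1.0, 0.2], [-0.6, 1.6], [-0.5, 0.3], [1.5, -1.1], [-1.7, -1.1], [-0.8, -1.1], [0.3, -1.3], [0.2, 0.6], [2.4, -1.4], [-1.4, 0.1], [-0.8, -0.1], [-0.2, -0.5], [-0.6, 0.1], [-1.8, -0.2], [-0.4, 0.2]]
```

```bash
python3 - <<'E'
from h import *
A=[]
for n,win in (("scene3",(300,330,235,270)),("side3",(285,310,140,170))):
    f=load(n+".npz"); x0,x1,y0,y1=win
    hsv=cv2.cvtColor(f["pixels"],cv2.COLOR_RGB2HSV); m=((hsv[...,0]<8)|(hsv[...,0]>172))&(hsv[...,1]>150)
    ys,xs=np.nonzero(m[y0:y1,x0:x1]); p=[xs.mean()+x0,ys.mean()+y0]; print(n,p,len(xs),xs.min()+x0,xs.max()+x0,ys.min()+y0,ys.max()+y0)
    h=cast(f,p,0)[0]; o=f["pose"][:3,3]; A.append((o,(h-o)/np.linalg.norm(h-o)))
M=sum(np.eye(3)-np.outer(d,d) for o,d in A); b=sum((np.eye(3)-np.outer(d,d))@o for o,d in A); X=np.linalg.solve(M,b)
print(X.round(4),[np.linalg.norm(np.cross(X-o,d)).round(4) for o,d in A])
print("old",bx(-.032,.176,.091)); 
import h; h.BO=np.array([.632,-.033]);h.BY=-.11; print("new",h.bx(-.032,.176,.091))
E
```

```text
scene3 [np.float64(320.89130434782606), np.float64(252.58695652173913)] 92 316 324 246 260
side3 [np.float64(298.32142857142856), np.float64(150.89285714285714)] 28 296 301 147 161
[0.6209 0.1488 0.1044] [np.float64(0.0001), np.float64(0.0001)]
old [0.62147804 0.14957572 0.091     ]
new [0.61951439 0.14544918 0.091     ]
```

```bash
sed -i 's/^BO=.*/BO=np.array([.632,-.031]);BY=-.114/' h.py; python3 -c "
from h import *
where();plan(bx(-.165,.075,.0955),BY,.35);plan(bx(-.09,.075,.0955),BY,.35);plan(bx(-.027,.075,.0955),BY,.35)"
```

```text
grasp [0.4765 0.0648 0.0983] box [-0.1654  0.0775] open 0.04316245942475104 gf 62.67284274101257 F [ 0.2 -0.  -3. ] t 5.4 q [ 0.2   0.13 -0.84  0.27 -0.11  0.31]
offset cm [ 0.07 -0.3   0.28] turn [-0.0034 -0.0005 -0.0067] offset after turn [ 0.07 -0.3   0.28] t 5.4
offset cm [-6.98 -0.24  2.85] turn [-0.0034 -0.0005 -0.0067] offset after turn [-6.98 -0.3   2.85] t 5.4
offset cm [-12.9  -0.2   5. ] turn [-0.0034 -0.0005 -0.0067] offset after turn [-12.89  -0.3    5.01] t 5.4
```

```bash
python3 -m pendant '{"offset":[[0.05,-0.27,0.28],[0,0,0],[-2.3,0,0.85],[-2.3,0,0.85],[0,0,0]],"turn":[[-0.003,0,-0.007],[0,0,0],[0,0,0],[0,0,0],[0,0,0]]}'
python3 -m pendant '{"offset":[[-1.5,0,0.55],[-0.9,0,0.3],[0,0,0],[0,0,0]],"turn":[[0,0,0],[0,0,0],[0,0,0],[0,0,0]]}'
python3 - <<'E'
from h import *
where();plan(bx(-.027,.075,.0955),BY,.35)
f=r.grab_frame("scene"); np.savez("scene4.npz",**f); g=r.grab_frame("side"); np.savez("side4.npz",**g)
a=cv2.resize(f["pixels"][190:270,250:340],(400,356),interpolation=cv2.INTER_CUBIC);b=cv2.resize(g["pixels"][130:210,285:375],(400,356),interpolation=cv2.INTER_CUBIC)
cv2.imwrite("pics/c5.png",np.hstack([a,b])[:,:,::-1])
E
```

```text
time: 6.02
tool_pos: [0.4761, 0.0635, 0.2423]
eef_rot: [[-0.932, 0.114, 0.345], [0.107, 0.993, -0.039], [-0.347, 0.001, -0.938]]
force: [-0.7, 0.7, -3.9]
opening: 0.0432
gripper_force: 62.6
time: 6.52
tool_pos: [0.4987, 0.0607, 0.2415]
eef_rot: [[-0.933, 0.113, 0.341], [0.106, 0.994, -0.039], [-0.343, -0.0, -0.939]]
force: [-0.3, -0.0, -2.9]
opening: 0.0435
gripper_force: 62.7
grasp [0.5515 0.0546 0.0959] box [-0.0897  0.0759] open 0.043472302574822756 gf 62.73965120315552 F [-0.3 -0.  -2.9] t 6.525 q [ 0.15  0.24 -0.69  0.29 -0.09  0.24]
offset cm [-5.87 -0.1   2.19] turn [ 0.0002 -0.0001  0.0008] offset after turn [-5.87 -0.09  2.19] t 6.525
```

View pics/c5.png

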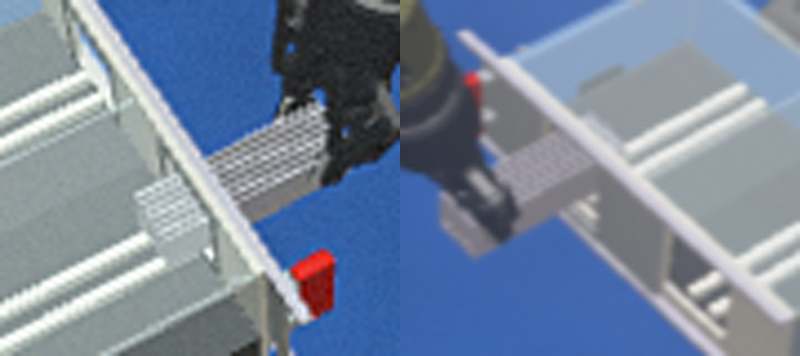

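The front end is through the left port with no contact force and looks centred over the rails (left half, end face at about (180,235)). Continue in.

```bash
python3 -m pendant '{"offset":[[-1.5,0,0.55],[-1.7,-0.05,0.65],[-1.5,-0.05,0.55],[-1.15,0,0.4],[0,0,0]],"turn":[[0,0,0],[0,0,0],[0,0,0],[0,0,0],[0,0,0]]}'
python3 -m pendant '{"offset":[[0,0,0],[0.1,0,0.25],[0.12,0,0.33],[0,0,0],[0,0,0]],"turn":[[0,0,0],[0,0,0],[0,0,0],[0,0,0],[0,0,0]]}'
python3 -c "
from h import *
where();plan(bx(-.027,.075,.0845),BY,.35)"
```

```text
time: 7.25
tool_pos: [0.5623, 0.0525, 0.2419]
eef_rot: [[-0.933, 0.113, 0.343], [0.107, 0.994, -0.039], [-0.345, 0.0, -0.939]]
force: [-0.6, 0.2, -2.6]
opening: 0.0433
gripper_force: 62.7
time: 7.88
tool_pos: [0.5609, 0.0527, 0.2355]
eef_rot: [[-0.933, 0.113, 0.342], [0.106, 0.994, -0.039], [-0.344, 0.0, -0.939]]
force: [0.4, -0.1, -3.0]
opening: 0.0431
gripper_force: 62.7
grasp [0.6138 0.0467 0.0899] box [-0.0269  0.0751] open 0.043066585864554925 gf 62.71527171134949 F [ 0.4 -0.1 -3. ] t 7.875 q [ 0.11  0.34 -0.57  0.32 -0.08  0.21]
offset cm [ 0.18 -0.01  0.51] turn [0.0004 0.001  0.0007] offset after turn [ 0.18 -0.01  0.51] t 7.875
```

```bash
for i in 1 ; do python3 -m pendant '{"offset":[[0.07,0,0.19],[0,0,0],[0,0,0]],"turn":[[0,0,0],[0,0,0],[0,0,0]]}' | grep -E "tool_pos|force"; python3 -m pendant '{"offset":[[0.05,0,0.14],[0,0,0],[0,0,0]],"turn":[[0,0,0],[0,0,0],[0,0,0]]}' | grep -E "tool_pos|force";python3 -m pendant '{"offset":[[0.03,0,0.09],[0,0,0],[0,0,0]],"turn":[[0,0,0],[0,0,0],[0,0,0]]}' | grep -E "tool_pos|force"; done; python3 -c "
from h import *
where()"
```

```text
tool_pos: [0.561, 0.0527, 0.2335]
force: [0.5, 0.2, -2.2]
gripper_force: 62.7
tool_pos: [0.561, 0.0527, 0.232]
force: [0.4, 0.2, -2.7]
gripper_force: 62.7
tool_pos: [0.5611, 0.0527, 0.2315]
force: [-3.0, -0.1, 3.7]
gripper_force: 63.4
grasp [0.6142 0.0467 0.086 ] box [-0.0265  0.0752] open 0.04313380353534872 gf 63.35532903671265 F [-3.  -0.1  3.7] t 9.0 q [ 0.11  0.34 -0.57  0.31 -0.08  0.21]
```

```bash
python3 -m pendant '{"offset":[[0,0,0],[0,0,0],[0,0,0],[0,0,0]],"turn":[[0,0,0],[0,0,0],[0,0,0],[0,0,0]]}' 70
python3 -m pendant '{"offset":[[0.9,0,-0.3],[2.8,0,-1.02],[2.8,0,-1.02],[0,0,-2],[0,0,0]],"turn":[[0,0,0],[0,0,0],[0,0,0],[0,0,0],[0,0,0]]}' 
python3 -m pendant '{"offset":[[0,0,0],[0,0,0]],"turn":[[0,0,0],[0,0,0]]}' 215
python3 -c "
from h import *
where();plan(bx(-.085,.075,.083),BY,1.0,.173)"
```

```text
time: 9.5
tool_pos: [0.5611, 0.0527, 0.2311]
eef_rot: [[-0.933, 0.113, 0.342], [0.106, 0.994, -0.039], [-0.344, 0.0, -0.939]]
force: [0.0, 0.7, 0.1]
opening: 0.0623
gripper_force: 0.0
time: 10.12
tool_pos: [0.4853, 0.0615, 0.2506]
eef_rot: [[-0.932, 0.113, 0.344], [0.106, 0.994, -0.038], [-0.346, 0.001, -0.938]]
force: [-0.5, -0.9, -0.3]
opening: 0.0622
gripper_force: 0.0
time: 10.38
tool_pos: [0.4857, 0.0612, 0.249]
eef_rot: [[-0.933, 0.113, 0.341], [0.106, 0.994, -0.039], [-0.343, 0.0, -0.939]]
force: [-0.7, 0.2, 0.3]
opening: 0.0266
gripper_force: 0.0
grasp [0.5386 0.0552 0.1034] box [-0.1026  0.075 ] open 0.026559886682509123 gf 0.0 F [-0.7  0.2  0.3] t 10.375 q [ 0.15  0.21 -0.71  0.31 -0.09  0.25]
offset cm [9.51 0.01 4.24] turn [ 4.000e-04 -6.495e-01  5.000e-04] offset after turn [10.14  0.   -2.37] t 10.375
```

```bash
python3 -m pendant '{"offset":[[3.5,0,-1.3],[3.55,0,-1.3],[0,0,0],[0,0,0],[0,0,0]],"turn":[[0,0,0],[0,0,0],[0,-0.1625,0],[0,-0.1625,0],[0,-0.1625,0]]}' 
python3 -m pendant '{"offset":[[0,0,0],[1.5,0,1],[1.5,0,1],[0,0,0],[0,0,0]],"turn":[[0,-0.162,0],[0,0,0],[0,0,0],[0,0,0],[0,0,0]]}' 
python3 -c "
from h import *
where();plan(bx(-.085,.075,.083),BY,1.0,.172)"
```

```text
time: 11.0
tool_pos: [0.4111, 0.0698, 0.2497]
eef_rot: [[-0.67, 0.113, 0.734], [0.076, 0.994, -0.083], [-0.739, 0.0, -0.674]]
force: [0.7, 0.9, -1.0]
opening: 0.0134
gripper_force: 0.0
time: 11.62
tool_pos: [0.4189, 0.0733, 0.2187]
eef_rot: [[-0.586, 0.115, 0.802], [0.065, 0.993, -0.095], [-0.808, -0.003, -0.59]]
force: [-1.3, 0.1, -0.0]
opening: 0.0133
gripper_force: 0.0
grasp [0.5432 0.0586 0.1273] box [-0.0984  0.079 ] open 0.013290677786579065 gf 0.0 F [-1.3  0.1 -0. ] t 11.625 q [ 0.28  0.27 -1.28 -0.88 -0.32  0.24]
offset cm [ 3.82 -0.43  2.03] turn [-0.0028 -0.06    0.0018] offset after turn [ 3.93 -0.44  1.8 ] t 11.625
```

```bash
python3 -c "
from h import *
plan(bx(-.068,.075,.10),BY,.85,.172);plan(bx(-.068,.075,.078),BY,.85,.172)"
```

```text
offset cm [-1.13 -0.43  2.44] turn [-0.0029  0.09    0.0016] offset after turn [-1.35 -0.44  2.33] t 11.625
offset cm [ 0.64 -0.43  3.74] turn [-0.0029  0.09    0.0016] offset after turn [ 0.31 -0.44  3.78] t 11.625
```

```bash
python3 -m pendant '{"offset":[[-0.6,-0.2,1.2],[-0.6,-0.2,1.2],[0,0,0],[0,0,0]],"turn":[[-0.003,0.09,0.002],[0,0,0],[0,0,0],[0,0,0]]}' 
python3 -c "
from h import *
where();plan(bx(-.068,.075,.078),BY,.85,.172)"
```

```text
time: 12.12
tool_pos: [0.4441, 0.0663, 0.213]
eef_rot: [[-0.655, 0.114, 0.747], [0.076, 0.993, -0.085], [-0.752, 0.001, -0.659]]
force: [-0.7, -0.2, -0.4]
opening: 0.0132
gripper_force: 0.0
grasp [0.5598 0.053  0.1107] box [-0.0813  0.0753] open 0.013213680470212543 gf 0.0 F [-0.7 -0.2 -0.4] t 12.125 q [ 0.23  0.26 -1.18 -0.69 -0.26  0.23]
offset cm [ 1.57 -0.03  1.46] turn [ 0.0002  0.0008 -0.0005] offset after turn [ 1.57 -0.03  1.46] t 12.125
```

```bash
python3 -m pendant '{"offset":[[0.8,0,0.75],[0.75,0,0.7],[-0.35,0,0.4],[0,0,0],[0,0,0]],"turn":[[0,0,0],[0,0,0],[0,0,0],[0,0,0],[0,0,0]]}' 
python3 -c "
from h import *
where();plan(bx(-.058,.075,.077),BY,.95,.172);plan(bx(-.01,.075,.077),BY,.95,.172)"
```

```text
time: 12.75
tool_pos: [0.4507, 0.0658, 0.1924]
eef_rot: [[-0.654, 0.114, 0.747], [0.076, 0.994, -0.085], [-0.752, 0.001, -0.659]]
force: [0.2, -0.2, -0.3]
opening: 0.0136
gripper_force: 0.0
grasp [0.5665 0.0527 0.0903] box [-0.0746  0.0757] open 0.013603771088666313 gf 0.0 F [ 0.2 -0.2 -0.3] t 12.75 q [ 0.23  0.33 -1.2  -0.78 -0.25  0.23]
offset cm [ 1.6  -0.06  0.51] turn [ 0.0006 -0.0985 -0.0007] offset after turn [ 1.64 -0.06  0.35] t 12.75
offset cm [-1.56 -0.06  4.12] turn [ 0.0006 -0.0985 -0.0007] offset after turn [-1.15 -0.06  4.25] t 12.75
```

```bash
python3 -m pendant '{"offset":[[0.8,-0.06,0.25],[0.8,0,0.25],[0,0,0],[0,0,0]],"turn":[[0,-0.05,0],[0,-0.05,0],[0,0,0],[0,0,0]]}' 
python3 -c "
from h import *
where();plan(bx(-.01,.075,.077),BY,.95,.172);plan(bx(.018,.075,.077),BY,.95,.172)"
```

```text
time: 13.25
tool_pos: [0.4481, 0.0673, 0.1791]
eef_rot: [[-0.582, 0.115, 0.805], [0.067, 0.993, -0.094], [-0.81, -0.001, -0.586]]
force: [0.2, 0.2, 0.3]
opening: 0.0133
gripper_force: 0.0
grasp [0.5728 0.0528 0.0883] box [-0.0683  0.0765] open 0.013329458998656847 gf 0.0 F [0.2 0.2 0.3] t 13.25 q [ 0.24  0.45 -1.28 -1.07 -0.29  0.21]
offset cm [-2.41 -0.17  3.69] turn [-0.0015 -0.0056 -0.0002] offset after turn [-2.39 -0.17  3.7 ] t 13.25
offset cm [-4.05 -0.17  5.95] turn [-0.0015 -0.0056 -0.0002] offset after turn [-4.02 -0.17  5.98] t 13.25
```

```bash
python3 -m pendant '{"offset":[[-0.5,-0.08,0.75],[-0.5,-0.09,0.75],[-0.5,0,0.75],[-0.5,0,0.75],[-0.4,0,0.7]],"turn":[[0,0,0],[0,0,0],[0,0,0],[0,0,0],[0,0,0]]}' 
python3 -c "
from h import *
where();plan(bx(.018,.075,.077),BY,.95,.172)"
```

```text
time: 13.88
tool_pos: [0.4929, 0.0605, 0.1773]
eef_rot: [[-0.58, 0.115, 0.806], [0.067, 0.993, -0.094], [-0.812, -0.0, -0.584]]
force: [-3.6, 0.1, 2.2]
opening: 0.0135
gripper_force: 1.4
grasp [0.6178 0.046  0.0868] box [-0.0228  0.0749] open 0.013499172418817887 gf 1.3858440751209855 F [-3.6  0.1  2.2] t 13.875 q [ 0.2   0.46 -1.18 -1.   -0.25  0.19]
offset cm [-1.54 -0.01  2.19] turn [-0.0013 -0.003  -0.0009] offset after turn [-1.54 -0.01  2.19] t 13.875
```

Pushing with −3.6 N and the piece is sliding. Continue to tip x ≈ +18 mm.

```bash
python3 -m pendant '{"offset":[[-0.4,0,0.57],[-0.4,0,0.57],[-0.4,0,0.57],[-0.35,0,0.5],[0,0,0]],"turn":[[0,0,0],[0,0,0],[0,0,0],[0,0,0],[0,0,0]]}' 
python3 - <<'E'
from h import *
where()
f=r.grab_frame("scene"); np.savez("scene5.npz",**f)
m=cv2.inRange(f["pixels"],(0,0,0),(255,255,255))
# front top edge of the piece expected vs box
for x in (.168,.176): print(x,proj(f,[bx(x,.097,.096),bx(x,.053,.096)]).round(1).tolist())
g=cv2.cvtColor(f["pixels"],cv2.COLOR_RGB2GRAY)
# brightness profile along lane centre at z=.096
for x in np.arange(.12,.196,.006): 
    p=proj(f,[bx(x,.075,.096)])[0]; q=proj(f,[bx(x,.075,.06)])[0]; print(round(x,3),g[int(round(p[1])),int(round(p[0]))],end=" ")
E
```

```text
time: 14.5
tool_pos: [0.5196, 0.0575, 0.1767]
eef_rot: [[-0.581, 0.115, 0.806], [0.067, 0.993, -0.094], [-0.811, -0.0, -0.585]]
force: [-0.6, -0.0, -0.4]
opening: 0.013
gripper_force: 0.0
grasp [0.6445 0.043  0.0861] box [0.004  0.0749] open 0.012990202061135969 gf 0.0 F [-0.6 -0.  -0.4] t 14.5 q [ 0.18  0.48 -1.12 -0.95 -0.24  0.17]
0.168 [[248.6, 265.4], [242.2, 254.2]]
0.176 [[246.1, 266.7], [239.7, 255.5]]
0.12 200 0.126 195 0.132 201 0.138 201 0.144 201 0.15 207 0.156 204 0.162 206 0.168 206 0.174 174 0.18 216 0.186 211 0.192 209
```

```bash
python3 -m pendant '{"offset":[[0.6,0,-0.85],[1.2,0,-1.7],[1.7,0,-2.4],[0.9,0,-1.2],[0,0,0]],"turn":[[0,0,0],[0,0,0],[0,0,0],[0,0,0],[0,0,0]]}' 
python3 -m pendant '{"offset":[[0,0,-3],[0,0,-3],[0,0,-3],[0,0,0],[0,0,0]],"turn":[[0,0.15,0],[0,0.15,0],[0,0.15,0],[0,0.15,0],[0,0,0]]}' 0
python3 - <<'E'
from h import *
where()
f=load("scene5.npz"); g=r.grab_frame("side"); np.savez("side5.npz",**g)
s0=load("side0.npz")
for o in blob(s0,(12,120,170),(28,255,255),.04): 
    if o[0]<600: print(o)
plan([.371,-.281,.19],-1.418,0)
plan([.371,-.281,.19],1.723,0)
E
```

```text
time: 15.18
tool_pos: [0.4475, 0.0679, 0.1795]
eef_rot: [[-0.583, 0.115, 0.804], [0.067, 0.993, -0.094], [-0.809, -0.001, -0.587]]
force: [0.1, 0.4, -0.2]
opening: 0.0134
gripper_force: 0.0
time: 15.8
tool_pos: [0.406, 0.0741, 0.2195]
eef_rot: [[-0.883, 0.114, 0.455], [0.102, 0.993, -0.052], [-0.458, 0.001, -0.889]]
force: [0.6, 0.0, -0.6]
opening: 0.0859
gripper_force: 0.0
grasp [0.4766 0.0661 0.0817] box [-0.1655  0.0788] open 0.08593621182218264 gf 0.0 F [ 0.6  0.  -0.6] t 15.8 q [ 0.24  0.13 -0.99 -0.   -0.16  0.32]
(507.0, array([336., 280.]), array([ 371., -281.]), array([ 41., 129.]), -1.418)
(144.5, array([75., 86.]), array([ 237., 1199.]), array([ 46., 152.]), -1.569)
offset cm [ -6.33 -35.67 -10.95] turn [0.3114 0.4068 1.277 ] offset after turn [-34.57  -8.86 -12.61] t 15.85
offset cm [ -6.33 -35.67 -10.95] turn [-0.437   0.3348 -1.7983] offset after turn [ 34.58   8.84 -12.61] t 15.85
```

```bash
python3 -m pendant '{"offset":[[0,0,-3],[0,0,-3],[0,0,-3],[0,0,0],[0,0,0]],"turn":[[0,0.16,0],[0,0.16,0],[0,0.15,0],[0,0,0],[0,0,0]]}'
python3 -c "
from h import *
f=load('w1.npz'); print('v_block', cast(f,[(192,195),(165,232),(200,240)],.042).round(3).tolist())
plan([.371,-.27,.2],-1.418,0)"
```

```text
time: 16.48
tool_pos: [0.3788, 0.0772, 0.2958]
eef_rot: [[-0.993, 0.113, 0.03], [0.113, 0.994, -0.004], [-0.03, -0.001, -1.0]]
force: [-0.3, -0.5, -0.8]
opening: 0.0855
gripper_force: 0.0
v_block [[0.36, -0.112, 0.042], [0.382, -0.156, 0.042], [0.403, -0.129, 0.042]]
offset cm [ -3.33 -34.59  -5.8 ] turn [0.0192 0.0261 1.3046] offset after turn [-34.2   -6.05  -5.92] t 16.475
```

```bash
python3 -m pendant '{"offset":[[-0.5,-4,-3],[-0.7,-5.6,-2.8],[-0.7,-6.2,0],[-0.7,-6.2,0],[-0.7,-6.2,0]],"turn":[[0,0,0],[0,0,0],[0,0,0],[0,0,0],[0,0,0]]}'
python3 -m pendant '{"offset":[[0,-4.3,0],[0,-2.1,0],[0,0,0],[0,0,0],[0,0,0]],"turn":[[0.02,0.026,0],[0,0,0.16],[0,0,0.186],[0,0,0.186],[0,0,0.186]]}'
python3 -m pendant '{"offset":[[0,0,0],[0,0,0],[0,0,0],[0,0,0],[0,0,0]],"turn":[[0,0,0.186],[0,0,0.186],[0,0,0.186],[0,0,0.028],[0,0,0]]}'
python3 - <<'E'
from h import *
f=wrist(); where(); np.savez("w6.npz",**f); cv2.imwrite("pics/w6.png",f["pixels"][:,:,::-1])
for o in blob(f,(15,100,185),(32,255,255),.04,amin=1500): print(o)
plan([.371,-.27,.2],-1.418,0)
E
```

```text
time: 17.1
tool_pos: [0.3772, -0.2078, 0.3544]
eef_rot: [[-0.993, 0.113, 0.028], [0.113, 0.994, -0.005], [-0.029, -0.001, -1.0]]
force: [0.6, -0.0, -0.0]
opening: 0.0856
gripper_force: 0.0
time: 17.73
tool_pos: [0.3702, -0.2695, 0.3544]
eef_rot: [[-0.669, 0.743, -0.001], [0.743, 0.669, -0.021], [-0.015, -0.015, -1.0]]
force: [0.8, 0.5, 0.7]
opening: 0.0854
gripper_force: 0.0
time: 18.35
tool_pos: [0.3703, -0.2694, 0.3556]
eef_rot: [[-0.155, 0.988, -0.001], [0.988, 0.155, -0.021], [-0.02, -0.005, -1.0]]
force: [-0.8, 0.1, 0.5]
opening: 0.0854
gripper_force: 0.0
grasp [ 0.3702 -0.2726  0.2009] box [-0.2326 -0.2698] open 0.08542816057623322 gf 0.0 F [-0.4 -0.3 -0.4] t 18.4 q [-0.62  0.17 -0.39  1.   -0.02  0.79]
(5259.0, array([321., 179.]), array([ 375., -278.]), array([ 41., 130.]), -1.42)
offset cm [-0.06  0.05  0.09] turn [-0.0044  0.0201  0.0025] offset after turn [-0.06  0.05  0.09] t 18.4
```

The wrist camera puts the manifold at (0.375,−0.278) with yaw −1.42, and the 41×130 mm size matches. Grasp 48 mm behind its centre.

```bash
python3 -c "
from h import *
plan([.368,-.2305,.09],-1.42,.35)"
```

```text
offset cm [ 9.44  0.44 11.84] turn [-0.0036 -0.3299  0.0052] offset after turn [12.77  0.35  8.14] t 18.4
```

```bash
python3 -m pendant '{"offset":[[0,0,0],[0,0,0],[4.2,0.1,2.7],[4.3,0.12,2.7],[4.27,0.13,2.74]],"turn":[[-0.002,-0.165,0.003],[-0.002,-0.165,0.002],[0,0,0],[0,0,0],[0,0,0]]}'
python3 -m pendant '{"offset":[[0,0,0],[0,0,0]],"turn":[[0,0,0],[0,0,0]]}'
python3 -c "
from h import *
where();plan([.368,-.2305,.027],-1.42,.35)"
```

```text
time: 19.02
tool_pos: [0.3603, -0.1772, 0.2356]
eef_rot: [[-0.14, 0.989, 0.053], [0.929, 0.15, -0.34], [-0.344, 0.002, -0.939]]
force: [0.7, 0.5, -1.0]
opening: 0.0856
gripper_force: 0.0
time: 19.27
tool_pos: [0.3614, -0.1786, 0.2371]
eef_rot: [[-0.139, 0.989, 0.053], [0.928, 0.149, -0.34], [-0.345, 0.002, -0.939]]
force: [0.3, -0.4, -0.7]
opening: 0.0855
gripper_force: 0.0
grasp [ 0.3697 -0.2313  0.0916] box [-0.2379 -0.2289] open 0.08549597450844533 gf 0.0 F [ 0.3 -0.4 -0.7] t 19.275 q [-0.35  0.15 -0.82  0.42 -0.31  1.05]
offset cm [ 2.3  -0.14  6.03] turn [ 0.0016  0.0018 -0.0016] offset after turn [ 2.29 -0.13  6.03] t 19.275
```

```bash
python3 -m pendant '{"offset":[[0.9,-0.1,2.3],[0.8,-0.04,2.2],[0.6,0,1.53],[0,0,0],[0,0,0]],"turn":[[0,0,0],[0,0,0],[0,0,0],[0,0,0],[0,0,0]]}'
python3 -c "
from h import *
where()"
python3 -m pendant '{"offset":[[0,0,0],[0,0,0],[0,0,0],[0,0,0],[0,0,0]],"turn":[[0,0,0],[0,0,0],[0,0,0],[0,0,0],[0,0,0]]}' 255
python3 -m pendant '{"offset":[[-0.5,0,-1.4],[-0.7,0,-1.9],[-0.7,0,-1.9],[-0.9,0,-2.5],[0,0,0]],"turn":[[0,0,0],[0,0,0],[0,0,0],[0,0,0],[0,0,0]]}'
python3 - <<'E'
from h import *
where(); plan(bx(-.165,-.075,.099),BY,.35)
f=r.grab_frame("side"); np.savez("side7.npz",**f); np.savez("w7.npz",**wrist())
st=r.get_state(); R=st["eef_rot"]; g=st["tool_pos"]+.155*R[:,2]; u=np.array([np.cos(-1.42),np.sin(-1.42)]);n=np.array([-u[1],u[0]])
print(proj(f,[[*(g[:2]+u*.113+n*s),g[2]-.027+z] for s in(.021,-.021) for z in (.04,0)]).round(1).tolist())
m=cv2.inRange(cv2.cvtColor(f["pixels"],cv2.COLOR_RGB2HSV),(12,120,90),(28,255,255))[200:330,250:400]
c=max(cv2.findContours(m,cv2.RETR_EXTERNAL,cv2.CHAIN_APPROX_NONE)[0],key=cv2.contourArea)
print(cv2.approxPolyDP(c,3,True)[:,0]+[250,200])
E
```

```text
time: 19.9
tool_pos: [0.3602, -0.1783, 0.1731]
eef_rot: [[-0.137, 0.989, 0.054], [0.929, 0.148, -0.341], [-0.345, 0.003, -0.939]]
force: [0.4, 0.6, 0.2]
opening: 0.0854
gripper_force: 0.0
grasp [ 0.3685 -0.2311  0.0276] box [-0.239  -0.2287] open 0.0853722853048759 gf 0.0 F [0.4 0.6 0.2] t 19.9 q [-0.35  0.27 -0.91  0.21 -0.31  1.05]
time: 20.52
tool_pos: [0.3593, -0.1774, 0.1725]
eef_rot: [[-0.139, 0.989, 0.053], [0.929, 0.149, -0.34], [-0.344, 0.002, -0.939]]
force: [-1.3, 2.0, 5.1]
opening: 0.0414
gripper_force: 60.8
time: 21.15
tool_pos: [0.3597, -0.1774, 0.2551]
eef_rot: [[-0.138, 0.989, 0.055], [0.929, 0.149, -0.34], [-0.344, 0.004, -0.939]]
force: [0.1, 0.1, -2.6]
opening: 0.0418
gripper_force: 61.2
grasp [ 0.3683 -0.2301  0.1096] box [-0.2394 -0.2278] open 0.041761774500178164 gf 61.221545934677124 F [ 0.1  0.1 -2.6] t 21.15 q [-0.35  0.12 -0.79  0.48 -0.31  1.05]
offset cm [ 8.69  6.08 -2.04] turn [-0.4459  0.0042 -1.2292] offset after turn [-3.   10.14  2.21] t 21.15
[[360.4, 270.3], [359.0, 277.7], [351.9, 281.1], [350.7, 288.3]]
[[323 248]
 [319 257]
 [324 268]
 [351 286]
 [360 271]]
```

```bash
python3 -m pendant '{"offset":[[0,0,0],[0,0,0],[0,0,0],[0,0,0],[0,0,0]],"turn":[[-0.0557,0,-0.1536],[-0.0557,0,-0.1536],[-0.0557,0,-0.1536],[-0.0557,0,-0.1536],[-0.0557,0,-0.1536]]}'
python3 -m pendant '{"offset":[[0,0,0],[0,0,0],[0,0,0],[0,0,0],[0,0,0]],"turn":[[-0.0557,0,-0.1536],[-0.0557,0,-0.1536],[-0.0557,0,-0.1536],[0,0,0],[0,0,0]]}'
python3 -c "
from h import *
where();plan(bx(-.165,-.075,.099),BY,.35)"
```

```text
time: 21.88
tool_pos: [0.3576, -0.1766, 0.252]
eef_rot: [[-0.777, 0.564, 0.279], [0.53, 0.826, -0.193], [-0.339, -0.002, -0.941]]
force: [-0.5, -0.0, -2.2]
opening: 0.0415
gripper_force: 61.2
time: 22.5
tool_pos: [0.3583, -0.177, 0.2529]
eef_rot: [[-0.934, 0.117, 0.338], [0.109, 0.993, -0.041], [-0.34, -0.002, -0.94]]
force: [-1.0, -0.1, -2.6]
opening: 0.0413
gripper_force: 61.3
grasp [ 0.4107 -0.1834  0.1071] box [-0.2026 -0.1766] open 0.04133893708312736 gf 61.30022048950195 F [-1.  -0.1 -2.6] t 22.5 q [-0.51  0.07 -0.88  0.3   0.13 -0.37]
offset cm [-3.18 10.14  2.01] turn [-0.0026 -0.0031 -0.0025] offset after turn [-3.2  10.12  2.05] t 22.5
```

```bash
python3 -m pendant '{"offset":[[-0.8,3.4,0.6],[-1.2,3.4,0.8],[-1.2,3.32,0.8],[0,0,0],[0,0,0]],"turn":[[-0.003,-0.003,-0.002],[0,0,0],[0,0,0],[0,0,0],[0,0,0]]}'
python3 - <<'E'
from h import *
where();plan(bx(-.1,-.075,.096),BY,.35); plan(bx(-.027,-.075,.096),BY,.35)
f=r.grab_frame("side"); np.savez("side8.npz",**f); np.savez("scene8.npz",**r.grab_frame("scene"))
E
```

```text
time: 23.12
tool_pos: [0.4071, -0.0808, 0.2437]
eef_rot: [[-0.933, 0.112, 0.341], [0.105, 0.994, -0.039], [-0.344, -0.0, -0.939]]
force: [0.9, -0.0, -2.8]
opening: 0.0412
gripper_force: 62.2
grasp [ 0.4601 -0.0868  0.0981] box [-0.1645 -0.075 ] open 0.04116442382007011 gf 62.19995141029358 F [ 0.9 -0.  -2.8] t 23.125 q [-0.21  0.1  -0.88  0.24  0.03 -0.09]
offset cm [-5.99 -0.01  2.42] turn [0.0003 0.0008 0.0019] offset after turn [-6.    0.    2.41] t 23.125
offset cm [-12.85  -0.02   4.92] turn [0.0003 0.0008 0.0019] offset after turn [-12.85   0.     4.91] t 23.125
```

```bash
python3 -m pendant '{"offset":[[-2,0,0.8],[-2,0,0.81],[-2,0,0.8],[-0.9,0,0.33],[0,0,0]],"turn":[[0,0,0],[0,0,0],[0,0,0],[0,0,0],[0,0,0]]}'
python3 - <<'E'
from h import *
where(); plan(bx(-.027,-.075,.096),BY,.35)
f=r.grab_frame("scene"); np.savez("scene9.npz",**f); g=r.grab_frame("side"); np.savez("side9.npz",**g)
a=cv2.resize(f["pixels"][160:270,225:335],(400,400),interpolation=cv2.INTER_CUBIC);b=cv2.resize(g["pixels"][130:230,300:400],(400,400),interpolation=cv2.INTER_CUBIC)
cv2.imwrite("pics/c9.png",np.hstack([a,b])[:,:,::-1])
E
```

```text
time: 23.85
tool_pos: [0.4814, -0.0898, 0.2421]
eef_rot: [[-0.933, 0.113, 0.342], [0.106, 0.994, -0.039], [-0.345, 0.0, -0.939]]
force: [-0.4, -0.1, -2.5]
opening: 0.0414
gripper_force: 62.2
grasp [ 0.5345 -0.0958  0.0966] box [-0.0895 -0.0755] open 0.041363917132727884 gf 62.22717046737671 F [-0.4 -0.1 -2.5] t 23.85 q [-0.19  0.22 -0.73  0.27  0.03 -0.07]
offset cm [-5.88  0.05  2.21] turn [0.0003 0.0019 0.0009] offset after turn [-5.88  0.05  2.2 ] t 23.85
```

View pics/c9.png

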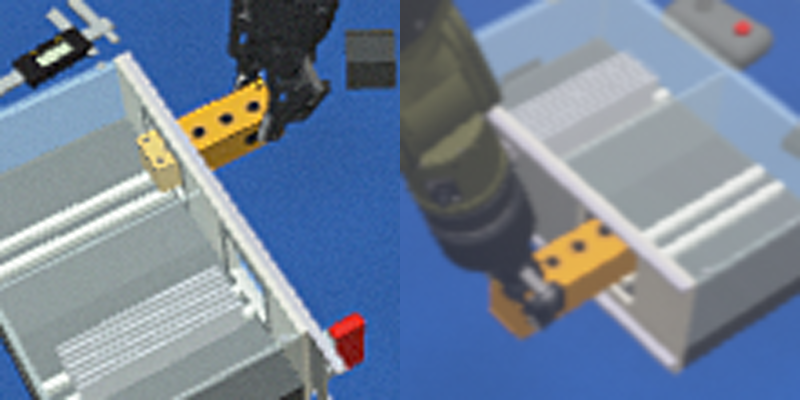

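The heat sink lies inside on the left rails (left half, around (150,325)), and the manifold's front has passed the right port cleanly at (155,158). Continue in and lower.

```bash
python3 -m pendant '{"offset":[[-1.5,0.02,0.55],[-1.7,0.03,0.65],[-1.5,0,0.55],[-1.17,0,0.43],[0,0,0]],"turn":[[0,0,0],[0,0,0],[0,0,0],[0,0,0],[0,0,0]]}'
python3 -m pendant '{"offset":[[0,0,0],[0.1,0,0.25],[0.07,0,0.2],[0,0,0],[0,0,0]],"turn":[[0,0,0],[0,0,0],[0,0,0],[0,0,0],[0,0,0]]}' | grep -E "tool_pos|force"
python3 -c "
from h import *
where();plan(bx(-.027,-.075,.0865),BY,.35)"
```

```text
time: 24.58
tool_pos: [0.5449, -0.0958, 0.2421]
eef_rot: [[-0.932, 0.111, 0.344], [0.105, 0.994, -0.039], [-0.346, 0.0, -0.938]]
force: [-0.6, -0.7, -2.9]
opening: 0.0412
gripper_force: 62.2
tool_pos: [0.5436, -0.0957, 0.2371]
force: [-0.2, 0.0, -2.0]
gripper_force: 62.2
grasp [ 0.5967 -0.1017  0.0916] box [-0.0271 -0.0742] open 0.041269767932659816 gf 62.22173094749451 F [-0.2  0.  -2. ] t 25.2 q [-0.18  0.32 -0.6   0.31  0.02 -0.06]
offset cm [ 0.14 -0.07  0.48] turn [0.0008 0.0021 0.0019] offset after turn [ 0.14 -0.07  0.49] t 25.2
```

```bash
python3 -m pendant '{"offset":[[0.07,0,0.19],[0,0,0],[0,0,0]],"turn":[[0,0,0],[0,0,0],[0,0,0]]}' | grep -E "tool_pos|force"; python3 -m pendant '{"offset":[[0.05,0,0.14],[0,0,0],[0,0,0]],"turn":[[0,0,0],[0,0,0],[0,0,0]]}' | grep -E "tool_pos|force";python3 -m pendant '{"offset":[[0.02,0,0.08],[0,0,0],[0,0,0]],"turn":[[0,0,0],[0,0,0],[0,0,0]]}' | grep -E "tool_pos|force"; python3 -c "
from h import *
where()"
```

```text
tool_pos: [0.5436, -0.0957, 0.2351]
force: [0.4, -0.2, -2.7]
gripper_force: 62.2
tool_pos: [0.5437, -0.0957, 0.2336]
force: [0.1, -0.5, -2.0]
gripper_force: 62.2
tool_pos: [0.5437, -0.0957, 0.2328]
force: [-0.0, -0.1, -2.3]
gripper_force: 62.2
grasp [ 0.5969 -0.1016  0.0873] box [-0.0269 -0.0742] open 0.04124752520785954 gf 62.221620082855225 F [-0.  -0.1 -2.3] t 26.325 q [-0.18  0.32 -0.6   0.29  0.02 -0.06]
```

```bash
python3 -m pendant '{"offset":[[0.03,0,0.08],[0,0,0],[0,0,0]],"turn":[[0,0,0],[0,0,0],[0,0,0]]}' | grep -E "tool_pos|force"; python3 -m pendant '{"offset":[[0.02,0,0.06],[0,0,0],[0,0,0]],"turn":[[0,0,0],[0,0,0],[0,0,0]]}' | grep -E "tool_pos|force"
```

```text
tool_pos: [0.5438, -0.0957, 0.2324]
force: [-2.7, 0.2, 2.6]
gripper_force: 62.9
tool_pos: [0.5439, -0.0957, 0.2322]
force: [-5.7, 1.6, 7.7]
gripper_force: 63.8
```

```bash
python3 -m pendant '{"offset":[[0,0,0],[0,0,0],[0,0,0],[0,0,0]],"turn":[[0,0,0],[0,0,0],[0,0,0],[0,0,0]]}' 70
python3 -m pendant '{"offset":[[0.9,0,-0.3],[2.8,0,-1.02],[2.8,0,-1.02],[0,0,-2],[0,0,0]],"turn":[[0,0,0],[0,0,0],[0,0,0],[0,0,0],[0,0,0]]}' 
python3 -m pendant '{"offset":[[0,0,0],[0,0,0]],"turn":[[0,0,0],[0,0,0]]}' 215
python3 -c "
from h import *
where();plan(bx(-.075,-.075,.12),BY,.85,.172)"
```

```text
time: 27.58
tool_pos: [0.5438, -0.0957, 0.2312]
eef_rot: [[-0.933, 0.112, 0.343], [0.105, 0.994, -0.038], [-0.345, 0.0, -0.939]]
force: [-0.6, 0.1, -0.2]
opening: 0.0619
gripper_force: 0.0
time: 28.2
tool_pos: [0.4679, -0.0872, 0.2507]
eef_rot: [[-0.932, 0.112, 0.345], [0.105, 0.994, -0.039], [-0.347, -0.0, -0.938]]
force: [1.0, 0.3, -0.3]
opening: 0.0619
gripper_force: 0.0
time: 28.45
tool_pos: [0.4684, -0.0872, 0.2491]
eef_rot: [[-0.933, 0.112, 0.342], [0.105, 0.994, -0.038], [-0.344, 0.0, -0.939]]
force: [-0.1, 0.3, -0.6]
opening: 0.026
gripper_force: 0.0
grasp [ 0.5215 -0.0932  0.1036] box [-0.1028 -0.0743] open 0.025973715071347544 gf 0.0 F [-0.1  0.3 -0.6] t 28.45 q [-0.19  0.19 -0.75  0.29  0.03 -0.08]
offset cm [ 5.05 -0.04 -0.19] turn [ 0.0014 -0.4985  0.0018] offset after turn [ 4.35 -0.05 -2.58] t 28.45
```

```bash
python3 -m pendant '{"offset":[[2.5,0,-0.1],[2.5,-0.04,-0.1],[0,0,0],[0,0,0],[0,0,0]],"turn":[[0,0,0],[0,0,0],[0,-0.166,0],[0,-0.166,0],[0,-0.166,0.002]]}' 
python3 -m pendant '{"offset":[[0,0,0],[0,0,0]],"turn":[[0,0,0],[0,0,0]]}'
python3 -c "
from h import *
where();plan(bx(-.056,-.075,.079),BY,.85,.172)"
```

```text
time: 29.08
tool_pos: [0.4214, -0.0824, 0.2336]
eef_rot: [[-0.675, 0.113, 0.729], [0.078, 0.994, -0.082], [-0.734, 0.001, -0.68]]
force: [0.2, -0.9, -0.9]
opening: 0.0135
gripper_force: 0.0
time: 29.32
tool_pos: [0.4217, -0.0825, 0.2325]
eef_rot: [[-0.682, 0.113, 0.723], [0.079, 0.994, -0.081], [-0.727, 0.002, -0.687]]
force: [0.1, 0.4, 0.3]
opening: 0.0137
gripper_force: 0.0
grasp [ 0.5337 -0.095   0.1261] box [-0.0904 -0.0748] open 0.01370071086597917 gf 0.0 F [0.1 0.4 0.3] t 29.325 q [-0.22  0.16 -1.18 -0.58  0.08 -0.07]
offset cm [ 1.68 -0.    4.05] turn [ 0.0016 -0.036  -0.0008] offset after turn [1.82 0.01 3.98] t 29.325
```

```bash
python3 -m pendant '{"offset":[[1.3,0,1.2],[1.2,0,1.2],[0,0,0],[0,0,0]],"turn":[[0,0,0],[0,0,0],[0,0,0],[0,0,0]]}' 
python3 -c "
from h import *
where();plan(bx(-.052,-.075,.077),BY,.85,.172);plan(bx(-.052,-.075,.077),BY,.9,.172)"
```

```text
time: 29.82
tool_pos: [0.4229, -0.0826, 0.199]
eef_rot: [[-0.679, 0.113, 0.726], [0.078, 0.994, -0.082], [-0.73, 0.001, -0.683]]
force: [-0.4, -0.3, -0.3]
opening: 0.0131
gripper_force: 0.0
grasp [ 0.5354 -0.0953  0.0932] box [-0.0887 -0.0749] open 0.013142903690236811 gf 0.0 F [-0.4 -0.3 -0.3] t 29.825 q [-0.22  0.27 -1.24 -0.76  0.08 -0.07]
offset cm [-0.79  0.    2.09] turn [ 0.0014 -0.0311 -0.0004] offset after turn [-0.72  0.01  2.11] t 29.825
offset cm [0.07 0.   2.14] turn [ 0.0014 -0.0811 -0.0004] offset after turn [0.24 0.01 2.13] t 29.825
```

```bash
python3 -m pendant '{"offset":[[-0.4,0,0.7],[0.1,0,0.7],[0.45,0,0.72],[0,0,0],[0,0,0]],"turn":[[0,0,0],[0,-0.04,0],[0,-0.04,0],[0,0,0],[0,0,0]]}' 
python3 -c "
from h import *
where();plan(bx(-.03,-.075,.077),BY,.97,.172);plan(bx(.019,-.075,.077),BY,.97,.172)"
```

```text
time: 30.45
tool_pos: [0.4384, -0.0845, 0.1842]
eef_rot: [[-0.62, 0.113, 0.776], [0.072, 0.994, -0.087], [-0.781, 0.001, -0.624]]
force: [0.3, -0.2, -0.5]
opening: 0.0133
gripper_force: 0.0
grasp [ 0.5587 -0.098   0.0874] box [-0.0652 -0.0749] open 0.013307704067218018 gf 0.0 F [ 0.3 -0.2 -0.5] t 30.45 q [-0.22  0.4  -1.28 -1.    0.08 -0.06]
offset cm [-0.12  0.01  1.75] turn [ 0.0015 -0.0733 -0.0007] offset after turn [0.01 0.02 1.75] t 30.45
offset cm [-3.18  0.01  5.57] turn [ 0.0015 -0.0733 -0.0007] offset after turn [-2.76  0.02  5.79] t 30.45
```

```bash
python3 -m pendant '{"offset":[[-0.5,0,0.63],[-0.5,0,0.63],[-0.1,0,0.85],[-0.1,0,0.85],[0,0,0]],"turn":[[0,0,0],[0,0,0],[0,-0.035,0],[0,-0.035,0],[0,0,0]]}' 
python3 -c "
from h import *
where();plan(bx(.019,-.075,.077),BY,.97,.172)"
```

```text
time: 31.08
tool_pos: [0.4696, -0.088, 0.1749]
eef_rot: [[-0.564, 0.113, 0.818], [0.065, 0.994, -0.092], [-0.823, 0.001, -0.567]]
force: [0.9, -0.1, -0.1]
opening: 0.0137
gripper_force: 0.0
grasp [ 0.5964 -0.1023  0.0869] box [-0.0272 -0.0749] open 0.013748995019508064 gf 0.0 F [ 0.9 -0.1 -0.1] t 31.075 q [-0.21  0.49 -1.26 -1.15  0.08 -0.05]
offset cm [-1.76  0.01  2.67] turn [ 0.0016 -0.0027 -0.0006] offset after turn [-1.75  0.01  2.68] t 31.075
```

```bash
python3 -m pendant '{"offset":[[-0.45,0,0.68],[-0.45,0,0.68],[-0.45,0,0.68],[-0.5,0,0.75],[0,0,0]],"turn":[[0,0,0],[0,0,0],[0,0,0],[0,0,0],[0,0,0]]}' 
python3 -c "
from h import *
where()"
python3 -m pendant '{"offset":[[0.6,0,-0.85],[1.2,0,-1.75],[1.7,0,-2.4],[0.5,0,-0.7],[0,0,0]],"turn":[[0,0,0],[0,0,0],[0,0,0],[0,0,0],[0,0,0]]}' 
python3 -m pendant '{"offset":[[0,0,-3],[0,0,-3],[0,0,-3],[0,0,-3],[0,0,0]],"turn":[[0,0.16,0],[0,0.16,0],[0,0.16,0],[0,0.16,0],[0,0,0]]}' 255
python3 - <<'E'
from h import *
where()
f=r.grab_frame("scene"); np.savez("scene10.npz",**f); g=r.grab_frame("side"); np.savez("side10.npz",**g)
# gold & silver through roof: gold mask in box area
for nm,F in(("scene",f),("side",g)):
    hsv=cv2.cvtColor(F["pixels"],cv2.COLOR_RGB2HSV); m=cv2.inRange(hsv,(12,50,120),(30,255,255))
    W=np.zeros_like(m); poly=proj(F,[bx(0,-.14,.1),bx(0,0,.1),bx(.2,0,.1),bx(.2,-.14,.1)]).astype(np.int32); cv2.fillPoly(W,[poly],255); m&=W
    c=max(cv2.findContours(m,cv2.RETR_EXTERNAL,cv2.CHAIN_APPROX_NONE)[0],key=cv2.contourArea)
    R=cv2.minAreaRect((cast(F,c[:,0],.1)[:,:2]*1000).astype(np.float32)); b=cv2.boxPoints(R)/1000
    print(nm,cv2.contourArea(c),[tobox(q) for q in b])
    print("pred hs rear/front top",proj(F,[bx(.02,.075,.096),bx(.17,.075,.096)]).round(0).tolist())
E
```

```text
time: 31.7
tool_pos: [0.5033, -0.0919, 0.1752]
eef_rot: [[-0.562, 0.113, 0.82], [0.065, 0.994, -0.092], [-0.825, 0.001, -0.566]]
force: [0.8, 0.7, 0.8]
opening: 0.0137
gripper_force: 0.0
grasp [ 0.6303 -0.1062  0.0875] box [ 0.0068 -0.0749] open 0.013659289663754908 gf 0.0 F [0.8 0.7 0.8] t 31.7 q [-0.2   0.5  -1.18 -1.07  0.07 -0.05]
time: 32.33
tool_pos: [0.4504, -0.0883, 0.1851]
eef_rot: [[-0.58, 0.111, 0.807], [0.067, 0.994, -0.089], [-0.812, 0.003, -0.583]]
force: [0.1, -0.0, -0.8]
opening: 0.0132
gripper_force: 0.0
time: 32.95
tool_pos: [0.3981, -0.0832, 0.2397]
eef_rot: [[-0.873, 0.112, 0.475], [0.1, 0.994, -0.052], [-0.478, 0.002, -0.878]]
force: [1.1, 0.0, 0.1]
opening: -0.0002
gripper_force: 0.0
grasp [ 0.4718 -0.0913  0.1036] box [-0.1523 -0.0781] open -0.0001758683679636831 gf 0.0 F [1.1 0.  0.1] t 32.95 q [-0.23  0.07 -1.    0.01  0.06 -0.1 ]
scene 652.5 [array([ 0.0286, -0.0956]), array([ 0.161 , -0.0957]), array([ 0.1611, -0.0284]), array([ 0.0287, -0.0283])]
pred hs rear/front top [[289.0, 237.0], [245.0, 260.0]]
side 445.0 [array([ 0.0279, -0.1176]), array([ 0.1557, -0.1178]), array([ 0.1558, -0.0553]), array([ 0.028 , -0.0552])]
pred hs rear/front top [[327.0, 162.0], [359.0, 145.0]]
```

Both are inside: the manifold's rear end is at about box x 0.027 and it is straight, and the heat sink's rear end is at about 0.020. Now the shutter, pushing the grip from its +y side.

```bash
python3 -c "
from h import *
plan(bx(-.10,.23,.115),BY,.35);plan(bx(-.034,.23,.115),BY,.35)"
```

```text
offset cm [-7.43 30.85  1.64] turn [0.0025 0.1515 0.0005] offset after turn [-7.57 30.86  0.43] t 33.05
offset cm [-13.21  30.84   4.81] turn [0.0025 0.1515 0.0005] offset after turn [-13.77  30.86   2.69] t 33.05
```

```bash
python3 -m pendant '{"offset":[[0,3,0],[-1,5.5,0],[-1.5,5.6,0],[-1.6,5.6,0.2],[-1.7,5.6,0.2]],"turn":[[0.002,0.15,0],[0,0,0],[0,0,0],[0,0,0],[0,0,0]]}' 
python3 -m pendant '{"offset":[[-1.8,5.5,0],[0,0,0],[0,0,0]],"turn":[[0,0,0],[0,0,0],[0,0,0]]}'
python3 -c "
from h import *
where();plan(bx(-.034,.23,.115),BY,.35)"
```

```text
time: 33.67
tool_pos: [0.4828, 0.1638, 0.2527]
eef_rot: [[-0.934, 0.113, 0.339], [0.106, 0.994, -0.038], [-0.341, 0.001, -0.94]]
force: [0.6, -0.7, -0.4]
opening: -0.0003
gripper_force: 0.0
time: 34.05
tool_pos: [0.5046, 0.2143, 0.2585]
eef_rot: [[-0.935, 0.113, 0.336], [0.106, 0.994, -0.039], [-0.338, -0.001, -0.941]]
force: [-0.1, 0.1, -0.4]
opening: -0.0001
gripper_force: 0.0
grasp [0.5567 0.2083 0.1126] box [-0.1021  0.2291] open -5.217786000415801e-05 gf 0.0 F [-0.1  0.1 -0.4] t 34.05 q [ 0.45  0.3  -0.54  0.44 -0.18  0.54]
offset cm [-6.4   0.07  2.08] turn [-0.0005 -0.0052  0.0014] offset after turn [-6.39  0.08  2.11] t 34.05
```

```bash
python3 -m pendant '{"offset":[[-3.2,0,1.05],[-3.2,0,1.05],[0,0,0],[0,-1.5,0],[0,-1.5,0]],"turn":[[0,0,0],[0,0,0],[0,0,0],[0,0,0],[0,0,0]]}' 
python3 -m pendant '{"offset":[[0,-1,0],[0,-1,0],[0,-1,0],[0,-1,0],[0,-1,0]],"turn":[[0,0,0],[0,0,0],[0,0,0],[0,0,0],[0,0,0]]}'
python3 -c "
from h import *
where()"
```

```text
time: 34.67
tool_pos: [0.5671, 0.1753, 0.262]
eef_rot: [[-0.935, 0.114, 0.336], [0.107, 0.994, -0.039], [-0.338, -0.001, -0.941]]
force: [1.2, -0.8, 0.8]
opening: -0.0001
gripper_force: 0.0
time: 35.3
tool_pos: [0.5631, 0.1268, 0.263]
eef_rot: [[-0.934, 0.113, 0.338], [0.106, 0.994, -0.038], [-0.34, 0.001, -0.94]]
force: [-0.8, 2.8, -0.2]
opening: 0.0004
gripper_force: 1.2
grasp [0.6155 0.121  0.1172] box [-0.0337  0.1491] open 0.0003511896805827861 gf 1.2422972917556763 F [-0.8  2.8 -0.2] t 35.3 q [ 0.25  0.33 -0.49  0.43 -0.12  0.35]
```

```bash
python3 -m pendant '{"offset":[[0,-0.8,0],[0,-0.8,0],[0,-0.6,0],[0,-0.3,0],[0,0,0]],"turn":[[0,0,0],[0,0,0],[0,0,0],[0,0,0],[0,0,0]]}'  | grep force
python3 -m pendant '{"offset":[[0,-0.2,0],[0,0,0]],"turn":[[0,0,0],[0,0,0]]}' | grep force
python3 -m pendant '{"offset":[[0,-0.2,0],[0,0,0]],"turn":[[0,0,0],[0,0,0]]}' | grep force
python3 -c "
from h import *
where()"
```

```text
force: [0.4, 0.4, 0.4]
gripper_force: 0.0
force: [0.8, 1.8, 0.4]
gripper_force: 0.7
force: [0.9, 2.1, -0.2]
gripper_force: 0.8
grasp [0.6127 0.0926 0.1173] box [-0.0332  0.1207] open -7.968663707989555e-05 gf 0.8440280891954899 F [ 0.9  2.1 -0.2] t 36.425 q [ 0.2   0.31 -0.51  0.41 -0.11  0.3 ]
```

Not at the stop yet, so keep nudging until the force rises.

```bash
for k in 1; do
python3 -m pendant '{"offset":[[0,-0.2,0],[0,0,0]],"turn":[[0,0,0],[0,0,0]]}' | grep force:
python3 -m pendant '{"offset":[[0,-0.2,0],[0,0,0]],"turn":[[0,0,0],[0,0,0]]}' | grep force:
python3 -m pendant '{"offset":[[0,-0.2,0],[0,0,0]],"turn":[[0,0,0],[0,0,0]]}' | grep force:
done; python3 -c "
from h import *
where()"
```

```text
force: [1.3, 5.3, -1.3]
gripper_force: 2.8
force: [1.8, 10.8, -1.9]
gripper_force: 5.2
force: [2.9, 15.4, -3.0]
gripper_force: 7.5
grasp [0.6126 0.0918 0.1175] box [-0.0333  0.1198] open -0.00024260614264040245 gf 7.510315903346054 F [ 2.9 15.4 -3. ] t 37.175 q [ 0.19  0.31 -0.51  0.41 -0.09  0.29]
```

```bash
python3 -m pendant '{"offset":[[0,1.5,0],[0,3,0],[2.5,2,-3],[2.5,0,-5],[0,0,0]],"turn":[[0,0,0],[0,0,0],[0,0,0],[0,0,0],[0,0,0]]}' 
python3 -m pendant '{"offset":[[0,0,0],[0,0,0]],"turn":[[0,0,0],[0,0,0]]}'|grep force
python3 - <<'E'
from h import *
f=r.grab_frame("scene");s3=load("scene3.npz")
def red(F,w):
    hsv=cv2.cvtColor(F["pixels"],cv2.COLOR_RGB2HSV); m=((hsv[...,0]<8)|(hsv[...,0]>172))&(hsv[...,1]>150)
    ys,xs=np.nonzero(m[w[2]:w[3],w[0]:w[1]]); return [xs.mean()+w[0],ys.mean()+w[2]],len(xs)
a,na=red(s3,(300,330,235,270)); b,nb=red(f,(285,335,215,275)); print(a,na,b,nb)
print((tobox(cast(f,b,.1)[0])-tobox(cast(s3,a,.1)[0])))
cv2.imwrite("pics/final.png",cv2.resize(f["pixels"][150:310,180:340],None,fx=3.5,fy=3.5,interpolation=cv2.INTER_CUBIC)[:,:,::-1])
where()
E
```

```text
time: 37.8
tool_pos: [0.4914, 0.1659, 0.3236]
eef_rot: [[-0.933, 0.112, 0.341], [0.105, 0.994, -0.038], [-0.343, 0.001, -0.939]]
force: [0.4, -0.7, -0.6]
opening: 0.0002
gripper_force: 0.0
force: [0.6, -1.0, -1.2]
gripper_force: 0.0
[np.float64(320.89130434782606), np.float64(252.58695652173913)] 92 [np.float64(307.9555555555556), np.float64(234.33333333333334)] 90
[-0.0003 -0.0754]
grasp [0.5453 0.159  0.1743] box [-0.1077  0.1789] open 1.685035802911065e-05 gf 0.0 F [ 0.9  0.2 -0. ] t 38.1 q [ 0.37  0.19 -0.51  0.56 -0.16  0.46]
```

View pics/final.png

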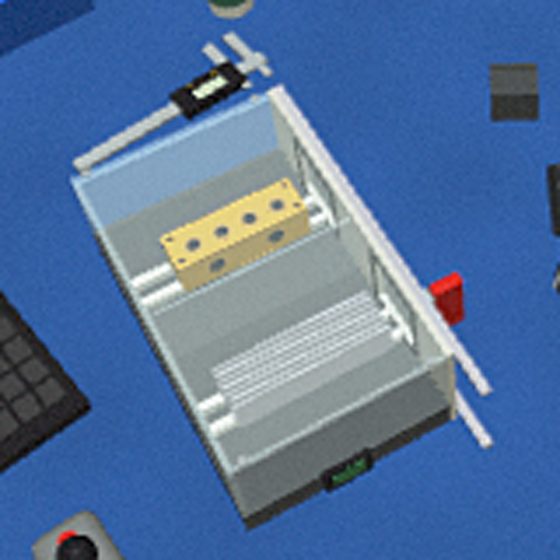

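The final picture shows the manifold at (240,235) and the heat sink at (300,350), both straight on their rails and behind the panel. The grip at (447,300) has moved 75 mm, so the shutter is shut, and the robot is clear.

```bash
python3 -c "
from rig import r
print(r.sign_off())"
```

```text
the job is handed in; nothing more can be done
None
```

The heat sink (left lane) and the manifold (right lane) are inside the box on their rails, the shutter is shut, and the job was handed in after about 38 s; the sign-off returned no verdict.

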